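# Put the sawn car bodies away in the bolted stock chest

## Robot

A 7-joint arm with a two-finger parallel gripper is mounted at the origin on the work surface. World frame = base frame: x ahead of the robot, y to its left, z up, the work surface at z = 0. Lengths are in m, angles in rad, forces in N, time in s.
With the tool pointing down it reaches from about 0.35 to 0.9 m from the base axis. Payload 8.1 kg.
Tool frame: the origin (TCP) lies at the very end of the fingers, on their centre line; the grasp point (between the pads) lies 19 mm behind it; z points along the fingers, y is the line along which they close (so a half turn about z gives the same grasp; the last joint's range is limited). The gripper opens to 92 mm and grips with 3 to 60 N. Pads are 19 mm wide; open, the fingers measure 130 mm over their backs; the gripper's body (75 mm by 190 mm) begins 47 mm behind the grasp point.
Start: joints at [1.152, 0.434, 0.025, 1.573, -0.012, 1.134, -0.075], TCP at [0.194, -0.594, 0.227] pointing down, gripper open.
Joint ranges: [-2.62, 2.62], [-0.44, 2.09], [-1.27, 1.32], [0.08, 2.57], [-1.32, 4.46], [0.12, 2], [-2.74, 2.74]. Speed limits (rad/s): [2.22, 2.22, 3.01, 3.01, 3.14, 3.14, 3.14].

## Interface

Orientations are given as a rotation vector (axis times angle).
In Python, from cell import arm gives the robot as it stands.
- The arm moves only by the tool jog_arm, never from a script. Its argument "rows" is a list of rows, each a list of 3 entries, a list of its own where there are three numbers: the shift along the world's x, y, z in cm, then the turn, a rotation vector about the world's x, y, z in degrees, then the opening, from 0 (shut) to 1 (fully open). A call has 1 to 8 rows; each row is the pose to reach, as a shift and turn from the pose commanded when the call began; what a row does not reach only later rows make up. A row lasts 1/8 s, in which the tool goes at most 62.5 mm and 10.7 degrees, less where a joint would pass 70% of its speed; a pose out of reach is approached as far as the arm can. A call with a gripper value outside its range is refused whole. The fingers move at their own pace and stop on an object; "newtons" is the grip in N (left out, the last holds). Time passes only in rows, so rows that repeat a pose let the fingers close. It gives the time, the measured TCP pose, the force, the opening and the grip force at its end, in the units of the state.
- arm.observe(): the state, without advancing time (a new reading comes with each control period).
- arm.get_image(name): name is "scene" or "top" or "wrist"; returns a dict with "img" (420x560x3 uint8, red, green, blue), "depth" (420x560 float32, m along the optical axis (not along the pixel's ray), 0 where there is no reading), "fx", "fy", "cx", "cy" (pixels), "dist_coeffs" ([k1, k2, p1, p2, k3] as OpenCV has them; the pictures are not rectified), "rvec" (rotation vector, rad) and "tvec" (3), from world to camera coordinates, as OpenCV has them; the wrist camera has in their place "mount" (4x4, takes a point from camera to tool coordinates, whose origin is the TCP and whose axes are the flange's). Camera axes: x right, y down, z forward; pixel columns grow to the right and rows downward; lengths in m; the calibration is good to about 2 mm. A picture is of the moment at which its call begins: read the wrist's pose just before it.
- arm.sign_off(): hands the job in; it is judged then, once.
The state is a dict: "clock": time; "joints": joint angles; "dq": joint speeds; "joint_efforts": joint torques, N m; "position": TCP position; "ee_rot": TCP orientation; "force": force on the tool from outside, world axes, zero at the start; "ft_torque": the same for the moment, N m; "width": opening from 0.0 (shut) to 1.0 (fully open); "gripper_force": force on a finger pad.
Only numpy, scipy, OpenCV 4.12 (cv2) and the standard library are available. Lean on these libraries where they do the work, as an engineer would, in place of code of your own. Each camera call takes 0.05 s, during which the arm holds its last target. There are 200 camera calls.

## Task

Put the sawn toy-car bodies away: lift the handle of the stock chest's barrel bolt out of its notch, slide the bolt out and swing the hatch up until it stands about upright, then move every car body from the two part-filled trays into a free compartment of the chest, one to a compartment and lying flat on its underside. Stack the two emptied trays squarely, one on the other, on the tray that was empty from the start. Then shut the hatch, slide the bolt fully home again and lay its handle back down in the notch, leaving the other things on the bench alone.

Things in the scene. Friction and masses are not known exactly. Their poses are not given: they have to be found in the camera images.
- chest: pine stock chest screwed to the bench, x = -110 to 110, y = -120 to 156, z = 0 to 64 mm in its frame: origin on the bench under the middle of its compartments, front towards -x, hinges at +x, z up. Front and rear walls 15 mm thick, 54 mm high; side walls 25 mm thick, 64 mm high; the shut hatch lies between the side walls, top flush with theirs. A narrow till of dowels lies inside along the +y wall.
- hatch (a joint): angle of the plywood hatch (215 x 222 x 10 mm) about its hinge line, rad: 0 shut, 1.57 upright, 1.85 its stop, leaning back to the chest's +x. The hinge line runs along the chest's y through chest x = 108, z = 64 mm. Its stiff hinges hold it wherever it is left: about 6 N at the knob pulls it up, and it must be pushed down until fully shut.
- chest_floor (a point): centre of the chest's inside floor (chest x = y = 0, z = 10 mm; axes as the chest's). Low dividers (6 mm thick, 18 mm high) part the floor into six compartments, each 92 mm (x) x 59 mm (y), centred at x = -49 or +49 mm and y = -65.3, 0 or +65.3 mm. One or two of them hold a car body from the start.
- hatch_knob (a point): middle of the head of the hatch's dark wooden pull knob (head 30 mm diameter, 22 mm high, on a 16 mm neck). With the hatch shut it stands upright at chest x = -82, y = -40, z = 89 mm: 25 mm above the hatch, 28 mm from its front edge, 190 mm from the hinge line along the hatch. It turns with the hatch: when that is upright it points along the chest's +x.
- bolt (a joint): travel of the barrel bolt's steel rod (12 mm diameter), m: 0 fully home, 0.032 fully drawn out, its stop. It slides along the chest's y; drawing out goes to the chest's -y. Its keeper, a steel staple 34 x 16 mm (top at z = 92 mm), stands on the chest's +y wall; the tip has left it from 0.020 on. It stays where it is left (friction 1.5 N). The bolt is mounted on the hatch and swings with it.
- bolt_handle (a joint): angle of the bolt's handle about the rod, rad: 0 lying in the notch of its guard, pointing to the chest's front (-x) and 0.30 rad above level; 1.3 raised to its stop, about upright. Below 0.55 the notch keeps the rod from sliding, from 0.65 on it is clear. It stays where it is left (0.4 N at the ball turns it).
- bolt_axis (a point): point on the rod's axis at the handle, moving with the rod; with rod home and hatch shut at chest x = -78, y = 98, z = 78 mm. The axis runs along the chest's y, 14 mm above the hatch's top and 186 mm from the hinge line. Two guides (24 mm high, ends of the bolt) and the notch's cheeks (18 mm) stand on the hatch along it.
- bolt_ball (a point): centre of the steel ball (20 mm diameter) at the end of the bolt's handle, 38 mm from the rod's axis, on an 7 mm stem.
- tray_empty: shallow wooden sorting tray, 190 mm (x) x 120 mm (y) x 22 mm high: 5 mm floor, rim walls 12 mm thick, open top; 220 g. Origin: centre of its underside, z up. Empty from the start; the other two go on it, one on the other, floor on rim, each 22 mm higher.
- tray_a: sorting tray like tray_empty (170 to 290 g); it holds one or two car bodies on its floor, lying across it about 45 mm to either side of its middle.
- tray_b: sorting tray like tray_empty (170 to 290 g); it holds one or two car bodies on its floor, lying across it about 45 mm to either side of its middle.
- car_1: toy-car body sawn from dark wood: lower block 72 x 30 x 20 mm, on its middle a cabin block 38 x 30 x 16 mm, 36 mm high in all, sides flush; 50 g. Origin: centre of the underside; x along its length, z up; front and back alike. At the start in tray_a, if present.
- car_2: toy-car body sawn from dark wood: lower block 72 x 30 x 20 mm, on its middle a cabin block 38 x 30 x 16 mm, 36 mm high in all, sides flush; 50 g. Origin: centre of the underside; x along its length, z up; front and back alike. At the start in tray_a, if present.
- car_3: toy-car body sawn from dark wood: lower block 72 x 30 x 20 mm, on its middle a cabin block 38 x 30 x 16 mm, 36 mm high in all, sides flush; 50 g. Origin: centre of the underside; x along its length, z up; front and back alike. At the start in tray_b, if present.
- car_4: toy-car body sawn from dark wood: lower block 72 x 30 x 20 mm, on its middle a cabin block 38 x 30 x 16 mm, 36 mm high in all, sides flush; 50 g. Origin: centre of the underside; x along its length, z up; front and back alike. At the start in tray_b, if present.
- car_5: toy-car body sawn from dark wood: lower block 72 x 30 x 20 mm, on its middle a cabin block 38 x 30 x 16 mm, 36 mm high in all, sides flush; 50 g. Origin: centre of the underside; x along its length, z up; front and back alike. At the start already in a compartment of the chest, if present.
- car_6: toy-car body sawn from dark wood: lower block 72 x 30 x 20 mm, on its middle a cabin block 38 x 30 x 16 mm, 36 mm high in all, sides flush; 50 g. Origin: centre of the underside; x along its length, z up; front and back alike. At the start already in a compartment of the chest, if present.
- car_7: toy-car body sawn from dark wood: lower block 72 x 30 x 20 mm, on its middle a cabin block 38 x 30 x 16 mm, 36 mm high in all, sides flush; 50 g. Origin: centre of the underside; x along its length, z up; front and back alike. At the start already in a compartment of the chest, if present.
- glue_bottle: bystander, leave alone: glue bottle, 54 mm diameter, 150 mm high, upright behind the trays; origin on its underside.
- sanding_block: bystander, leave alone: cork sanding block 100 x 60 x 35 mm behind the trays; origin on its underside.
- oil_tin: bystander, leave alone: steel oil tin 70 mm diameter, 85 mm high, behind the trays; origin on its underside.
- screwdriver: bystander, leave alone: screwdriver lying in front of the trays; origin on its underside.
- offcut: bystander, leave alone: small L-shaped plywood offcut, 18 mm thick, in front of the trays; origin on its underside.
- clamp: bystander, leave alone: small bar clamp lying in front of the chest; origin on its underside.
Things that resemble listed ones, but are neither listed nor needed, are in the scene too. Leave any green or yellow look-alike of the car_4 alone.

How it is judged:
By the outcome, as a careful person would: the job done as asked, in the order asked, and still so for the second after the job is handed in, with the robot touching nothing.
Of car_1, car_2 only 1 to 2 are there at a start; the rules pass over those that are not, and their reading is None.
Of car_3, car_4 only 1 to 2 are there at a start; the rules pass over those that are not, and their reading is None.
Of car_5, car_6, car_7 only 1 to 2 are there at a start; the rules pass over those that are not, and their reading is None.
At some moment in a run one of tray_a, tray_b, tray_empty may be knocked a few centimetres aside while the robot is not near it.
It also fails if it takes over 210 s, if anything falls off the work surface, if the arm or the gripper's body presses on something with over 40 N, if the wrist force passes 120 N, or if a joint passes its speed limit or range.

## Working session

There is one attempt and no reset: what is moved stays moved. The work goes in short steps, Python scripts to look and compute and a tool call to move; the robot and the scene stay as the last step left them, time stands still between calls to the robot, and variables do not carry over. Pictures are saved under pics/ and viewed, at most 14 in all, crops included, and the job is handed in when it is done.

Besides the shell and the picture viewer there is one more tool, called after "Request:" by a JSON object that holds its "op" and its "data". jog_arm: Moves the arm, as the interface text tells. Its arguments: {"type":"object","properties":{"rows":{"type":"array","items":{"type":"array"}},"newtons":{"type":"number"}},"required":["rows"]}

```bash
ls; mkdir -p pics; cat > h.py <<'E'
import numpy as np, cv2
from cell import arm
def cam(name):
    s=arm.observe(); d=arm.get_image(name)
    if name=='wrist':
        M=np.array(d['mount']); T=np.eye(4); T[:3,:3]=cv2.Rodrigues(np.array(s['ee_rot'],float))[0]; T[:3,3]=s['position']
        d['c2w']=T@M
    else:
        T=np.eye(4); T[:3,:3]=cv2.Rodrigues(np.array(d['rvec'],float))[0]; T[:3,3]=np.ravel(d['tvec']); d['c2w']=np.linalg.inv(T)
    d['K']=np.array([[d['fx'],0,d['cx']],[0,d['fy'],d['cy']],[0,0,1]]); d['D']=np.array(d['dist_coeffs'],float)
    return d
def xyz(d):
    h,w=d['depth'].shape
    uv=np.stack(np.meshgrid(np.arange(w),np.arange(h)),-1).reshape(-1,1,2).astype(np.float32)
    n=cv2.undistortPoints(uv,d['K'],d['D']).reshape(h,w,2)
    z=d['depth'][...,None]; P=np.concatenate([n*z,z],-1)
    W=P@d['c2w'][:3,:3].T+d['c2w'][:3,3]; W[d['depth']==0]=np.nan
    return W
def proj(d,P):
    w2c=np.linalg.inv(d['c2w']); 
    return cv2.projectPoints(np.asarray(P,float).reshape(-1,1,3),cv2.Rodrigues(w2c[:3,:3])[0],w2c[:3,3],d['K'],d['D'])[0].reshape(-1,2)
def save(img,n,s=1):
    cv2.imwrite('pics/'+n,cv2.resize(img,None,fx=s,fy=s,interpolation=cv2.INTER_CUBIC)[...,::-1])
E
python3 - <<'E'
from h import *
s=arm.observe();print({k:np.round(v,3) for k,v in s.items()})
for n in('scene','top'):
    d=cam(n);save(d['img'],n+'0.png',1.42);W=xyz(d);np.save(n+'0.npy',W)
    print(n,np.round(d['c2w'],3).tolist(),d['fx'])
E
```

```text
pics
{'clock': np.float64(0.0), 'joints': array([ 1.152,  0.435,  0.025,  1.574, -0.012,  1.134, -0.075]), 'dq': array([-0.   ,  0.   ,  0.001,  0.001, -0.001,  0.001,  0.002]), 'joint_efforts': array([ 1.0000e-03, -6.6783e+01,  9.8600e-01, -3.1446e+01, -6.0000e-02,
        4.3000e-02,  0.0000e+00]), 'position': array([ 0.194, -0.594,  0.226]), 'ee_rot': array([-3.101e+00, -4.940e-01,  1.000e-03]), 'force': array([-0.239, -0.061,  0.193]), 'ft_torque': array([ 0.067, -0.018,  0.058]), 'gripper_force': np.float64(0.0), 'width': np.float64(1.001)}
scene [[-0.118, 0.684, -0.72, 1.432], [0.993, 0.087, -0.08, 0.149], [0.008, -0.724, -0.69, 0.917], [0.0, 0.0, 0.0, 1.0]] 418.4905923797787
top [[0.023, -0.989, 0.147, 0.331], [-1.0, -0.025, -0.009, 0.029], [0.013, -0.147, -0.989, 1.461], [0.0, 0.0, 0.0, 1.0]] 535.3548363298834
```

View pics/scene0.png

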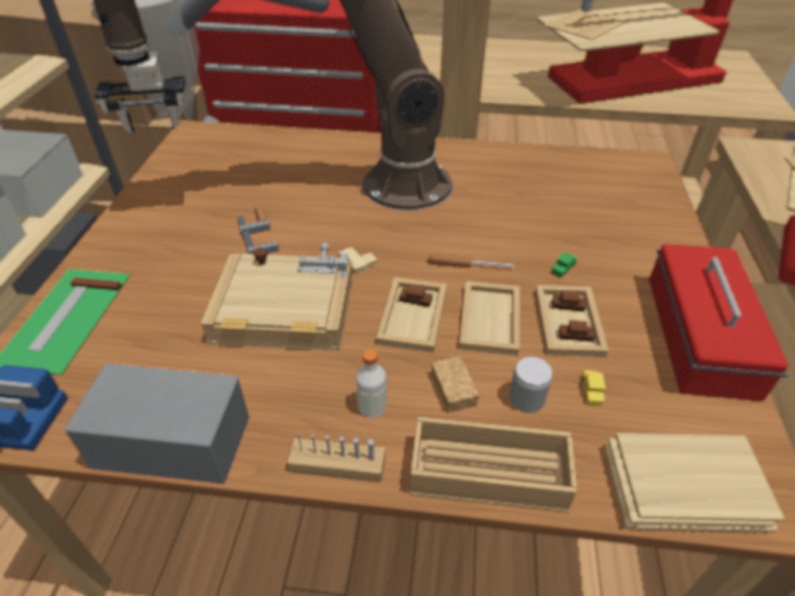

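View pics/top0.png

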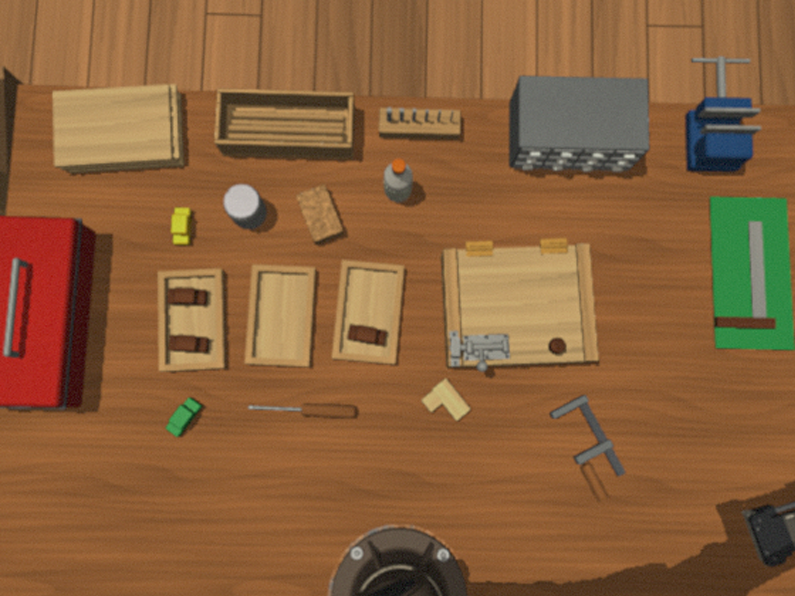

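The top view (pixels in the 795-wide picture) shows the chest at (520,305), with the bolt at (480,348), ball (482,367) and knob (557,346). The trays are at (191,320) with two cars at (187,297) and (189,344), (281,315) empty, and (368,312) with one car at (367,334). The look-alikes are yellow (181,226) and green (184,416). The brown cars lying in the trays are the ones meant.

```bash
cat > m.py <<'E'
from h import *
def rect(P): 
    r=cv2.minAreaRect((P[:,:2]*1000).astype(np.float32)); return np.round(r[0],1),np.round(r[1],1),round(r[2],2)
def comps(W,mask,amin=60):
    n,l,st,c=cv2.connectedComponentsWithStats(mask.astype(np.uint8))
    for i in range(1,n):
        if st[i,4]>=amin: yield l==i,c[i],st[i,4]
if __name__=='__main__':
    d=cam('top');W=xyz(d);z=W[...,2];hsv=cv2.cvtColor(d['img'],cv2.COLOR_RGB2HSV)
    bench=np.isfinite(z)&(W[...,0]>.3)&(W[...,0]<.72)&(abs(W[...,1])<.7)
    print('bench z',np.nanmedian(z[bench&(z<.01)]))
    m=bench&(z>.012)&(z<.2)
    for k,c,a in comps(W,m,100):
        P=W[k];print('obj',c.round()*1.42,a,rect(P),np.percentile(P[:,2],[50,95,100]).round(4))
    dark=(hsv[...,2]<95)&bench&(z>.012)
    for k,c,a in comps(W,dark,40):
        P=W[k];t=P[P[:,2]>np.percentile(P[:,2],95)-.006];print('dark',c.round()*1.42,a,rect(P),rect(t),np.percentile(P[:,2],[50,95]).round(4))
E
python3 m.py
```

```text
bench z 0.0017754360084125675
obj [245.66 211.58] 523 (array([698.6, 312.2]), array([71.4, 41.6]), 88.87) [0.0828 0.0905 0.0945]
obj [322.34 222.94] 529 (array([695.5, 166. ]), array([73.6, 59.7]), 22.65) [0.0358 0.041  0.045 ]
obj [180.34 225.78] 324 (array([680. , 437.5]), array([74. , 30.7]), 1.18) [0.0319 0.0408 0.0437]
obj [ 46.86 313.82] 7492 (array([500.7, 648.8]), array([346.7, 102.7]), 0.11) [0.1102 0.138  0.1546]
obj [518.3 305.3] 8964 (array([ 536.8, -209.9]), array([244. , 277.3]), 3.52) [0.0654 0.0809 0.1075]
obj [367.78 312.4 ] 990 (array([522.2,  72.7]), array([119.7, 190.9]), 86.14) [0.0229 0.0278 0.0336]
obj [279.74 315.24] 1045 (array([511. , 239.4]), array([120.9, 190.6]), 89.03) [0.0229 0.0284 0.0326]
obj [190.28 325.18] 1483 (array([497.4, 408.2]), array([193.1, 124.8]), 4.9) [0.0238 0.0424 0.0498]
obj [186.02 296.78] 320 (array([544.8, 418.7]), array([73.1, 37. ]), 89.01) [0.0321 0.0463 0.0502]
obj [742.66 322.34] 313 (array([ 520.9, -643.9]), array([ 24.8, 111.8]), 1.84) [0.019  0.0241 0.0283]
obj [366.36 335.12] 312 (array([479.1,  72.1]), array([74.5, 35.4]),
[... 1330 characters left out ...]
 (array([475.8,  73.1]), array([69.3, 28.1]), 81.5) (array([475.1,  74.1]), array([37.4, 27.3]), 85.65) [0.0285 0.0443]
dark [193.12 343.64] 149 (array([451.1, 409.5]), array([72.3, 27.2]), 88.12) (array([450.5, 408.2]), array([26.7, 37.3]), 1.28) [0.0282 0.0446]
dark [556.64 346.48] 91 (array([ 458.4, -272. ]), array([26.8, 28.6]), 23.77) (array([ 458.1, -271.1]), array([24.3, 24.1]), 10.05) [0.0981 0.1032]
dark [ 14.2  352.16] 41 (array([427.1, 675.1]), array([ 8.4, 24.9]), 86.8) (array([427.7, 674.9]), array([23.8,  4.8]), 1.36) [0.128 0.148]
dark [590.72 418.9 ] 138 (array([ 328.1, -350.8]), array([69.6, 15.7]), 29.29) (array([ 328.8, -350.1]), array([67.6, 14.9]), 29.34) [0.0173 0.0238]
```

```bash
cat >> h.py <<'E'
def state():
    s=arm.observe();R=cv2.Rodrigues(np.array(s['ee_rot'],float))[0]
    print('t',round(s['clock'],2),'p',np.round(np.array(s['position'])*100,2),'z',R[:,2].round(3),'toolY yaw',round(np.degrees(np.arctan2(R[1,1],R[0,1])),2),'F',np.round(s['force'],1),'w',round(float(s['width']),3),'gf',round(float(s['gripper_force']),1))
    return s,R
E
python3 - <<'E'
from h import *
s,R=state()
d=arm.get_image('wrist');print(np.round(d['mount'],3).tolist(),d['fx'])
W=np.load('top0.npy');z=W[...,2]
m=(z>.045)&(z<.075)&(W[...,0]>.4)&(W[...,0]<.68)&(W[...,1]<-.05)&(W[...,1]>-.38)
P=W[m][:,:2]*1000
from scipy.optimize import minimize
# edge quantiles for yaw
def f(a):
    c,s_=np.cos(a),np.sin(a);q=P@np.array([[c,-s_],[s_,c]]);return q
for a in np.radians([1,2,2.5,3,3.5,4,5]):
    q=f(a);lo,hi=np.percentile(q,[.7,99.3],axis=0);print(round(np.degrees(a),1),lo.round(1),hi.round(1),(hi-lo).round(1))
E
```

```text
t 0.15 p [ 19.39 -59.37  22.61] z [-0.001  0.001 -1.   ] toolY yaw -71.91 F [ 1.  -0.1  0.6] w 0.997 gf 0.0
[[-0.001, -0.963, -0.268, 0.073], [1.0, -0.0, -0.0, 0.001], [0.0, -0.268, 0.963, -0.159], [0.0, 0.0, 0.0, 1.0]] 336.7560128582993
1.0 [ 423.  -354.4] [650.8 -80.8] [227.8 273.6]
2.0 [ 420.  -363.2] [646.3 -90.8] [226.3 272.4]
2.5 [ 418.8 -367.9] [644.3 -95.7] [225.5 272.2]
3.0 [ 416.7 -372.3] [ 642.4 -100.2] [225.8 272.1]
3.5 [ 414.3 -376.7] [ 640.3 -104.5] [225.9 272.3]
4.0 [ 412.4 -381.4] [ 638.3 -109.2] [225.9 272.3]
5.0 [ 407.5 -390.3] [ 634.2 -118.1] [226.7 272.2]
```

Request:
{"op": "jog_arm", "data": {"rows": [[[5, 5, 12], [0, 0, 0], 1], [[11, 11, 16], [0, 0, 0], 1], [[16, 17, 18], [0, 0, 0], 1], [[20, 22, 20], [0, 0, 0], 1], [[25, 28, 20], [0, 0, 0], 1], [[28, 33, 20], [0, 0, 0], 1], [[28, 35, 20], [0, 0, 0], 1], [[28, 35, 20], [0, 0, 0], 1]]}}

```text
clock: 1.2
position: [0.4674, -0.2539, 0.4249]
ee_rot: [3.102, 0.494, 0.0]
force: [1.5, -1.5, 0.2]
width: 1.002
gripper_force: 0.0
```

Request:
{"op": "jog_arm", "data": {"rows": [[[0, 2, 0], [0, 0, -8], 1], [[0, 5, 0], [0, 0, -15], 1], [[0, 5, 0], [0, 0, -15], 1], [[0, 5, 0], [0, 0, -15], 1], [[0, 5, 0], [0, 0, -15], 1]]}}

```text
clock: 1.82
position: [0.4665, -0.2069, 0.4244]
ee_rot: [3.14, 0.083, -0.001]
force: [0.1, -0.0, 0.5]
width: 1.001
gripper_force: 0.0
```

```bash
python3 - <<'E'
from h import *
s,R=state()
d=cam('wrist');save(d['img'],'w1.png',1.42);W=xyz(d);np.save('w1.npy',W);np.save('w1i.npy',d['img'])
z=W[...,2]
m=(z>.045)&(z<.073)&(W[...,0]>.4)&(W[...,0]<.68)&(W[...,1]<-.05)&(W[...,1]>-.38)
P=W[m][:,:2]*1000
for a in np.radians([2,2.5,3,3.5,4,4.5]):
    c,s_=np.cos(a),np.sin(a);q=P@np.array([[c,-s_],[s_,c]])
    lo,hi=np.percentile(q,[.3,99.7],axis=0);print(round(np.degrees(a),1),lo.round(1),hi.round(1),(hi-lo).round(1))
m=(z>.093)&(z<.2)
n,l,st,c=cv2.connectedComponentsWithStats((m&(W[...,0]<.65)).astype(np.uint8))
for i in range(1,n):
    if st[i,4]>40: Q=W[l==i]*1000;print(c[i].round(),st[i,4],Q.mean(0).round(1),Q.min(0).round(1),Q.max(0).round(1))
E
```

```text
t 1.82 p [ 46.65 -20.69  42.44] z [-0. -0. -1.] toolY yaw -86.96 F [ 0.1 -0.   0.5] w 1.001 gf 0.0
2.0 [ 420.7 -367.3] [651. -94.] [230.2 273.3]
2.5 [ 419.  -371.7] [648.8 -99. ] [229.8 272.7]
3.0 [ 417.5 -376.1] [ 646.4 -103.8] [228.9 272.3]
3.5 [ 415.6 -380.9] [ 644.5 -108.6] [228.9 272.3]
4.0 [ 413.4 -385.5] [ 642.  -113.3] [228.7 272.2]
4.5 [ 410.8 -390.3] [ 639.9 -118.1] [229.1 272.2]
[324. 173.] 315 [ 461.2 -273.9   97.8] [ 445.9 -288.2   93.1] [ 475.1 -260.3  100.6]
[231. 195.] 127 [ 421.  -139.1   97.5] [ 411.4 -147.5   93. ] [ 429.4 -129.3  101.4]
```

View pics/w1.png

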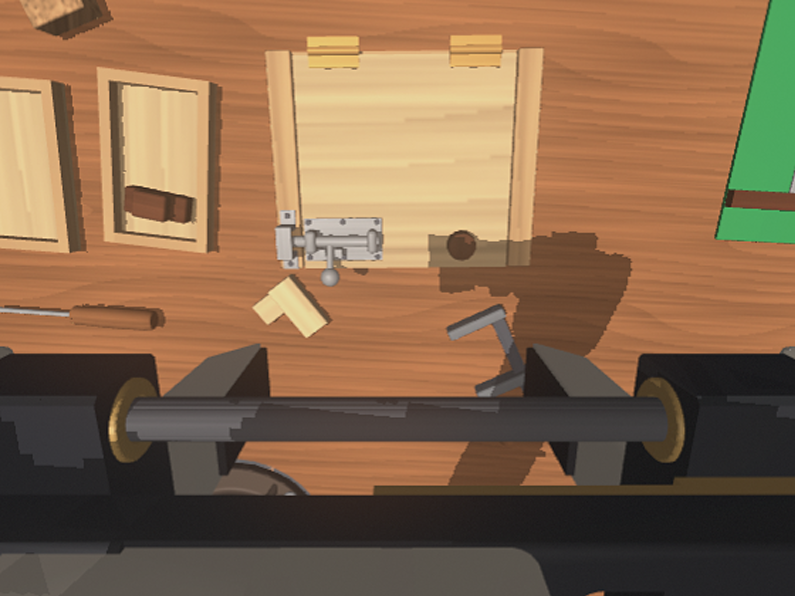

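The ball is at (330,278) and the knob at (460,245). They give the chest origin at about (0.5395, -0.2287) with a yaw of 3.4°. Next I go down onto the ball.

Request:
{"op": "jog_arm", "data": {"rows": [[[-4.65, 6.9, 0], [0, 0, 0.4], 0.55], [[-4.65, 6.9, -6], [0, 0, 0.4], 0.55], [[-4.65, 6.9, -12], [0, 0, 0.4], 0.55], [[-4.65, 6.9, -18], [0, 0, 0.4], 0.55], [[-4.65, 6.9, -24], [0, 0, 0.4], 0.55], [[-4.65, 6.9, -28], [0, 0, 0.4], 0.5], [[-4.65, 6.9, -29], [0, 0, 0.4], 0.5], [[-4.65, 6.9, -29], [0, 0, 0.4], 0.5]]}}

```text
clock: 2.88
position: [0.4206, -0.1371, 0.135]
ee_rot: [-3.14, -0.095, 0.0]
force: [-0.3, -0.9, 0.6]
width: 0.503
gripper_force: 0.0
```

```bash
python3 - <<'E'
from h import *
s,R=state()
d=cam('wrist');save(d['img'],'w2.png',1.42)
print(proj(d,[[.420,-.138,.089]])*1.42)
W=xyz(d);z=W[...,2]
m=(z>.085)&(z<.112)&(W[...,0]<.435)&(W[...,0]>.4)&(abs(W[...,1]+.138)<.016)
Q=W[m]*1000;print(len(Q),Q.mean(0),Q.min(0),Q.max(0))
A=np.c_[2*Q,np.ones(len(Q))];x=np.linalg.lstsq(A,(Q**2).sum(1),rcond=None)[0];print('sphere',x[:3],np.sqrt(x[3]+x[:3]@x[:3]))
E
```

```text
t 2.88 p [ 42.06 -13.71  13.5 ] z [-0.  0. -1.] toolY yaw -86.53 F [-0.3 -0.9  0.6] w 0.503 gf 0.0
[[396.66021102 331.50898011]]
853 [ 423.29483412 -138.91960027   95.92641784] [ 411.22429251 -148.68520852   85.72963986] [ 434.99113508 -129.45103405  102.07754889]
sphere [ 420.74991549 -139.12675021   89.40234912] 10.61551673605829
```

View pics/w2.png

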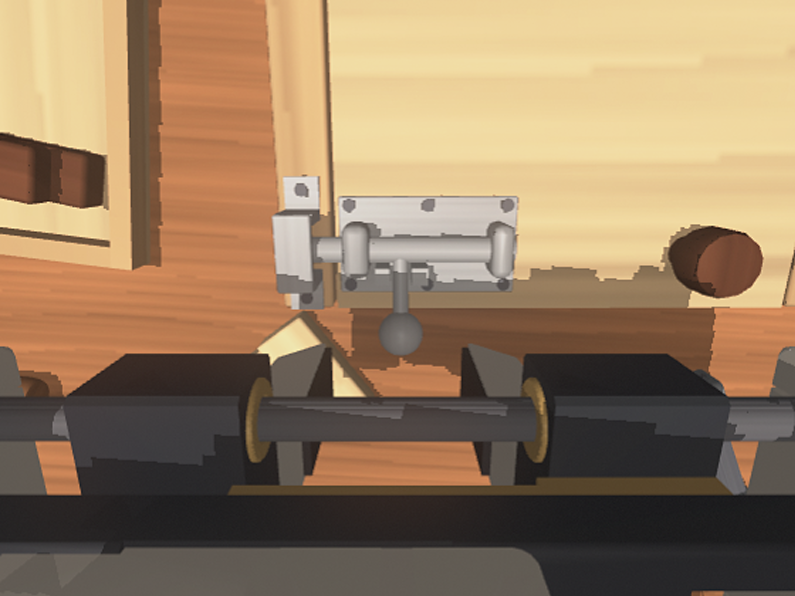

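The ball is at (400,333); a sphere fit gives (420.7, -139.1, 89.4) mm. I now grip it and lift it along its arc.

Request:
{"op": "jog_arm", "data": {"rows": [[[0, -0.2, -3], [0, 0, 0], 0.45], [[0, -0.2, -6], [0, 0, 0], 0.45], [[0, -0.2, -6], [0, 0, 0], 0.45], [[0, -0.2, -6], [0, 0, 0], 0.1], [[0, -0.2, -6], [0, 0, 0], 0.1], [[0, -0.2, -6], [0, 0, 0], 0.1], [[0, -0.2, -6], [0, 0, 0], 0.1]], "newtons": 10}}

```text
clock: 3.8
position: [0.4208, -0.1389, 0.0751]
ee_rot: [3.14, 0.096, 0.002]
force: [0.9, 0.2, 1.8]
width: 0.204
gripper_force: 10.0
```

Request:
{"op": "jog_arm", "data": {"rows": [[[0.49, 0.03, 1.02], [0, 0, 0], 0.1], [[1.27, 0.08, 1.85], [0, 0, 0], 0.1], [[2.25, 0.13, 2.42], [0, 0, 0], 0.1], [[3.36, 0.2, 2.67], [0, 0, 0], 0.1], [[3.36, 0.2, 2.67], [0, 0, 0], 0.1], [[3.36, 0.2, 2.67], [0, 0, 0], 0.1]]}}

```text
clock: 4.55
position: [0.4546, -0.1367, 0.1015]
ee_rot: [3.14, 0.096, 0.002]
force: [-0.3, 0.5, 6.8]
width: 0.204
gripper_force: 10.0
```

```bash
python3 - <<'E'
from h import *
s,R=state()
d=cam('wrist');save(d['img'],'w3.png',1.42)
E
```

```text
t 4.55 p [ 45.46 -13.67  10.15] z [ 0.001 -0.    -1.   ] toolY yaw -86.5 F [-0.3  0.5  6.8] w 0.204 gf 10.0
```

View pics/w3.png

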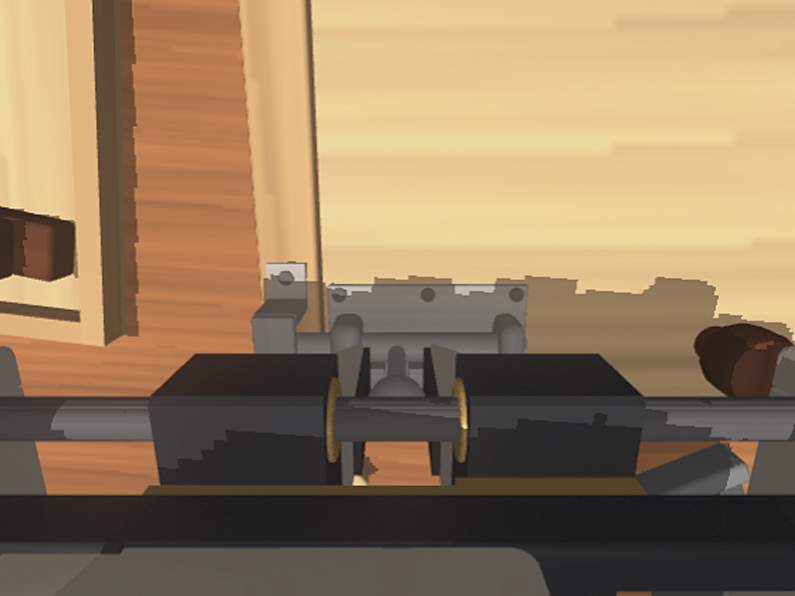

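The ball sits upright between the pads at (398,385). Now I slide the bolt out.

Request:
{"op": "jog_arm", "data": {"rows": [[[0.06, -1, 0], [0, 0, 0], 0.1], [[0.12, -2, 0], [0, 0, 0], 0.1], [[0.19, -3.2, 0], [0, 0, 0], 0.1], [[0.19, -3.3, 0], [0, 0, 0], 0.1], [[0.19, -3.3, 0], [0, 0, 0], 0.1]]}}

```text
clock: 5.22
position: [0.4561, -0.1689, 0.1015]
ee_rot: [-3.139, -0.096, -0.001]
force: [-1.7, 2.7, 8.7]
width: 0.207
gripper_force: 10.0
```

Request:
{"op": "jog_arm", "data": {"rows": [[[0, 0, 0], [0, 0, 0], 0.45], [[0, 0, 0], [0, 0, 0], 0.45], [[0, 0, 3], [0, 0, 0], 0.45], [[0, 0, 8], [0, 0, 0], 0.5], [[0, 0, 12], [0, 0, 0], 0.6], [[0, -8.0, 12], [0, 0, 0], 0.65], [[0, -10.0, 12], [0, 0, 0], 0.65], [[0, -10.0, 12], [0, 0, 0], 0.65]]}}

```text
clock: 6.22
position: [0.4548, -0.2732, 0.2208]
ee_rot: [3.139, 0.087, -0.001]
force: [0.6, -0.1, 0.3]
width: 0.651
gripper_force: 0.0
```

```bash
python3 - <<'E'
from h import *
s,R=state()
d=cam('wrist');save(d['img'],'w4.png',1.42)
W=xyz(d);z=W[...,2]
m=(z>.09)&(z<.14)&(W[...,0]<.5)&(W[...,0]>.4)&(W[...,1]<-.1)&(W[...,1]>-.32)
n,l,st,c=cv2.connectedComponentsWithStats(m.astype(np.uint8))
for i in range(1,n):
    if st[i,4]>60: Q=W[l==i]*1000;print((c[i]*1.42).round(),st[i,4],Q.mean(0).round(1),Q.min(0).round(1),Q.max(0).round(1))
E
```

```text
t 6.22 p [ 45.48 -27.32  22.08] z [-0.001 -0.001 -1.   ] toolY yaw -86.82 F [ 0.6 -0.1  0.3] w 0.651 gf 0.0
[398. 276.] 901 [ 461.9 -274.7   97.7] [ 446.2 -289.5   90.4] [ 475.4 -260.4  100.6]
[215. 289.] 569 [ 453.9 -172.1  119.5] [ 442.7 -180.2   90.3] [ 462.  -161.6  127.1]
```

View pics/w4.png

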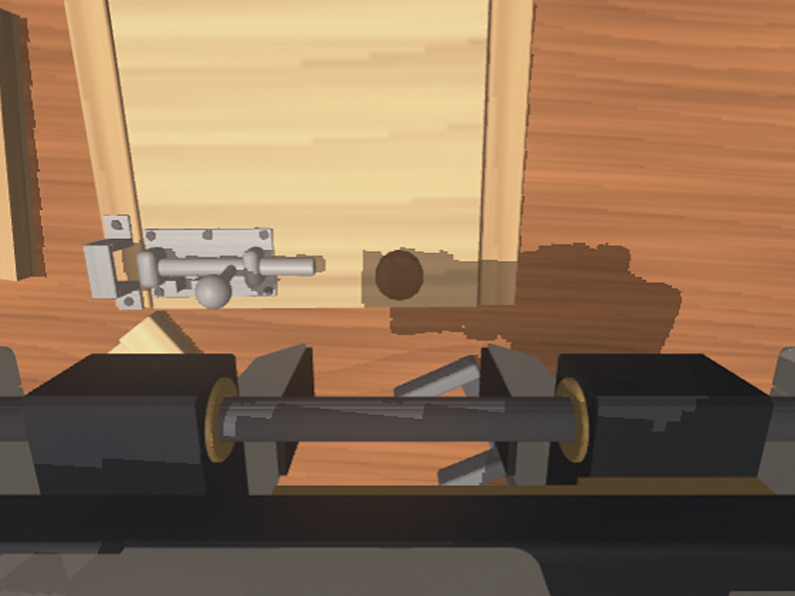

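```bash
python3 - <<'E'
from h import *
d=cam('wrist');W=xyz(d)*1000
g=W[...,2];hsv=cv2.cvtColor(d['img'],cv2.COLOR_RGB2HSV)
m=(g>76)&(g<90)&(W[...,0]<475)&(W[...,0]>445)&(W[...,1]<-190)&(W[...,1]>-257)&(hsv[...,1]<60)
Q=W[m];print(len(Q),Q.min(0),Q.max(0),np.percentile(Q[:,1],[0,1,3,10]))
E
```

```text
450 [ 453.9177399  -220.96718662   76.11854228] [ 466.71768326 -190.10806129   86.02395339] [-220.96718662 -220.66629142 -220.26387511 -218.16367426]
```

Request:
{"op": "jog_arm", "data": {"rows": [[[0.57, -0.15, 0], [0, 0, 0], 0.45], [[0.57, -0.15, 0], [0, 0, 0], 0.45], [[0.57, -0.15, -6], [0, 0, 0], 0.45], [[0.57, -0.15, -12], [0, 0, 0], 0.45], [[0.57, -0.15, -14.7], [0, 0, 0], 0.45], [[0.57, -0.15, -14.7], [0, 0, 0], 0.45], [[0.57, -0.15, -14.7], [0, 0, 0], 0.1], [[0.57, -0.15, -14.7], [0, 0, 0], 0.1]], "newtons": 25}}

```text
clock: 7.32
position: [0.4626, -0.2744, 0.0761]
ee_rot: [3.136, 0.093, 0.005]
force: [1.6, -10.7, -6.0]
width: 0.321
gripper_force: 25.0
```

Request:
{"op": "jog_arm", "data": {"rows": [[[0, 0, 0], [0, 0, 0], 0.1], [[0, 0, 0], [0, 0, 0], 0.1]]}}

```text
clock: 7.58
position: [0.4626, -0.2744, 0.0762]
ee_rot: [3.136, 0.093, 0.006]
force: [1.3, -9.6, -6.7]
width: 0.317
gripper_force: 25.0
```

```bash
python3 - <<'E'
from h import *
state()
# knob path: chest frame, hinge (108,64), knob rel (-190,25)
y=np.radians(3.4)
for t in np.r_[0:1.66:0.1,1.65]:
    dx=108+(-190*np.cos(t)+25*np.sin(t))+82; dz=64+190*np.sin(t)+25*np.cos(t)-89
    print(round(t,2),np.round([dx*np.cos(y)/10,dx*np.sin(y)/10,dz/10],2))
E
```

```text
t 7.58 p [ 46.26 -27.44   7.62] z [ 0.004 -0.004 -1.   ] toolY yaw -86.62 F [ 1.3 -9.6 -6.7] w 0.317 gf 25.0
0.0 [0. 0. 0.]
0.1 [0.34 0.02 1.88]
0.2 [0.87 0.05 3.72]
0.3 [1.58 0.09 5.5 ]
0.4 [2.47 0.15 7.2 ]
0.5 [3.52 0.21 8.8 ]
0.6 [ 4.72  0.28 10.29]
0.7 [ 6.07  0.36 11.65]
0.8 [ 7.54  0.45 12.87]
0.9 [ 9.13  0.54 13.94]
1.0 [10.82  0.64 14.84]
1.1 [12.59  0.75 15.57]
1.2 [14.42  0.86 16.11]
1.3 [16.3   0.97 16.48]
1.4 [18.2   1.08 16.65]
1.5 [20.11  1.2  16.63]
1.6 [22.01  1.31 16.42]
1.65 [22.95  1.36 16.24]
```

Request:
{"op": "jog_arm", "data": {"rows": [[[0.34, 0.02, 1.88], [0, 0, 0], 0.1], [[0.87, 0.05, 3.72], [0, 0, 0], 0.1], [[1.58, 0.09, 5.5], [0, 0, 0], 0.1], [[2.47, 0.15, 7.2], [0, 0, 0], 0.1], [[3.52, 0.21, 8.8], [0, 0, 0], 0.1], [[4.72, 0.28, 10.29], [0, 0, 0], 0.1], [[4.72, 0.28, 10.29], [0, 0, 0], 0.1]]}}

```text
clock: 8.45
position: [0.5093, -0.2716, 0.1804]
ee_rot: [3.135, 0.092, 0.005]
force: [-2.5, -7.5, 1.7]
width: 0.322
gripper_force: 25.0
```

```bash
python3 - <<'E'
from h import *
state()
d=cam('scene');save(d['img'][100:300,100:320],'s5.png',3)
E
```

```text
t 8.45 p [ 50.93 -27.16  18.04] z [ 0.003 -0.005 -1.   ] toolY yaw -86.62 F [-2.5 -7.5  1.7] w 0.322 gf 25.0
```

View pics/s5.png

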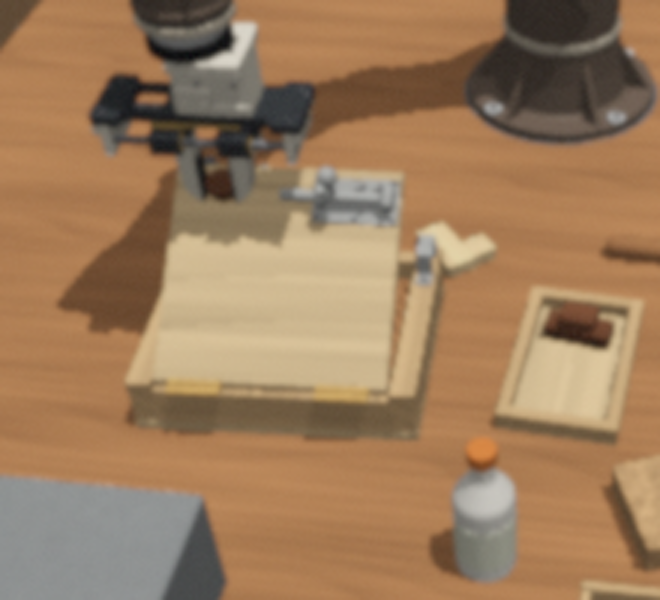

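The hatch is rising with the knob gripped at (222,183) in the crop. I keep following the arc.

Request:
{"op": "jog_arm", "data": {"rows": [[[1.35, 0.08, 1.36], [0, 0, 0], 0.1], [[2.82, 0.17, 2.58], [0, 0, 0], 0.1], [[4.41, 0.26, 3.65], [0, 0, 0], 0.1], [[6.1, 0.36, 4.55], [0, 0, 0], 0.1], [[7.87, 0.47, 5.28], [0, 0, 0], 0.1], [[9.7, 0.58, 5.82], [0, 0, 0], 0.1], [[11.58, 0.69, 6.19], [0, 0, 0], 0.1], [[13.48, 0.8, 6.36], [0, 0, 0], 0.1]]}}

```text
clock: 9.5
position: [0.643, -0.2633, 0.2436]
ee_rot: [3.136, 0.092, 0.001]
force: [-3.9, -5.1, 0.1]
width: 0.32
gripper_force: 25.0
```

Request:
{"op": "jog_arm", "data": {"rows": [[[1.91, 0.12, -0.02], [0, 0, 0], 0.1], [[3.81, 0.23, -0.23], [0, 0, 0], 0.1], [[4.4, 0.26, -0.32], [0, 0, 0], 0.1], [[4.4, 0.26, -0.32], [0, 0, 0], 0.1], [[4.4, 0.26, -0.32], [0, 0, 0], 0.1]]}}

```text
clock: 10.12
position: [0.6883, -0.2605, 0.2406]
ee_rot: [3.136, 0.093, 0.007]
force: [2.5, -6.4, -0.4]
width: 0.316
gripper_force: 25.0
```

```bash
python3 - <<'E'
from h import *
state()
d=cam('scene');W=xyz(d)*1000
y=np.radians(3.4);c,s=np.cos(y),np.sin(y)
C=(W-[539.5,-228.7,0])@np.array([[c,-s,0],[s,c,0],[0,0,1]])
m=(C[...,2]>100)&(C[...,2]<230)&(C[...,1]>-90)&(C[...,1]<30)&(C[...,0]>60)&(C[...,0]<170)
Q=C[m];
for a in range(100,230,20):
    q=Q[(Q[:,2]>=a)&(Q[:,2]<a+20)];print(a,len(q),np.median(q[:,0]) if len(q) else 0)
E
```

```text
t 10.12 p [ 68.83 -26.05  24.06] z [ 0.005 -0.004 -1.   ] toolY yaw -86.62 F [ 2.5 -6.4 -0.4] w 0.316 gf 25.0
100 207 108.79061165158107
120 225 109.46923027694714
140 223 110.06123984808694
160 247 110.70076723824522
180 246 111.26367014279253
200 180 111.82710716099254
220 57 112.52446767105509
```

Request:
{"op": "jog_arm", "data": {"rows": [[[0, 0, 0], [0, 0, 0], 0.45], [[0, 0, 0], [0, 0, 0], 0.45], [[0, 0, 4], [0, 0, 0], 0.45], [[0, 0, 10], [0, 0, 0], 0.5], [[-6, 1, 14], [0, 0, 0], 0.5], [[-12, 2, 14], [0, 0, 0], 0.6], [[-16.9, 3.1, 14], [0, 0, 0], 0.6], [[-16.9, 3.1, 14], [0, 0, 0], 0.6]]}}

```text
clock: 11.18
position: [0.5145, -0.2259, 0.379]
ee_rot: [3.139, 0.095, -0.001]
force: [0.2, -1.1, 0.5]
width: 0.6
gripper_force: 0.0
```

```bash
cat >> h.py <<'E'
def chest(W):
    y=np.radians(3.4);c,s=np.cos(y),np.sin(y)
    return (W*1000-[539.5,-228.7,0])@np.array([[c,-s,0],[s,c,0],[0,0,1]])
E
python3 - <<'E'
from h import *
state()
d=cam('wrist');save(d['img'],'w6.png',1.42);C=chest(xyz(d));np.save('w6.npy',C)
for X in(-49,49):
    for Y in(-65.3,0,65.3):
        m=(abs(C[...,0]-X)<44)&(abs(C[...,1]-Y)<28);z=C[m][:,2];q=C[m&(C[...,2]>38)&(C[...,2]<60)]
        print(X,Y,m.sum(),np.percentile(z,[5,50,95]).round(1) if m.sum() else '',(q>38).sum(),q.mean(0).round(1) if len(q) else '')
m=(abs(C[...,0])<90)&(C[...,1]>90)&(C[...,1]<135)
for a in range(90,135,4):
    k=m&(abs(C[...,1]-a-2)<2);print(a,np.median(C[k][:,2]).round(1) if k.any() else '',end=' ')
E
```

```text
t 11.18 p [ 51.45 -22.59  37.9 ] z [-0.    -0.001 -1.   ] toolY yaw -86.54 F [ 0.2 -1.1  0.5] w 0.6 gf 0.0
-49 -65.3 3634 [  9.4  12.1 469.1] 0 
-49 0 4130 [  9.8 386.2 461.2] 513 [-44.9   4.   46.2]
-49 65.3 3889 [  9.4 387.1 467.8] 0 
49 -65.3 7203 [  9.7 460.  469.6] 0 
49 0 6869 [  9.6 460.  467.7] 0 
49 65.3 9119 [ 10.3 461.8 469.5] 1738 [50.1 61.  46.2]
90 11.1 94 39.3 98 40.2 102 33.6 106 32.7 110 33.6 114 32.8 118 33.2 122 33.1 126 44.0 130 63.7 134 64.7
```

View pics/w6.png

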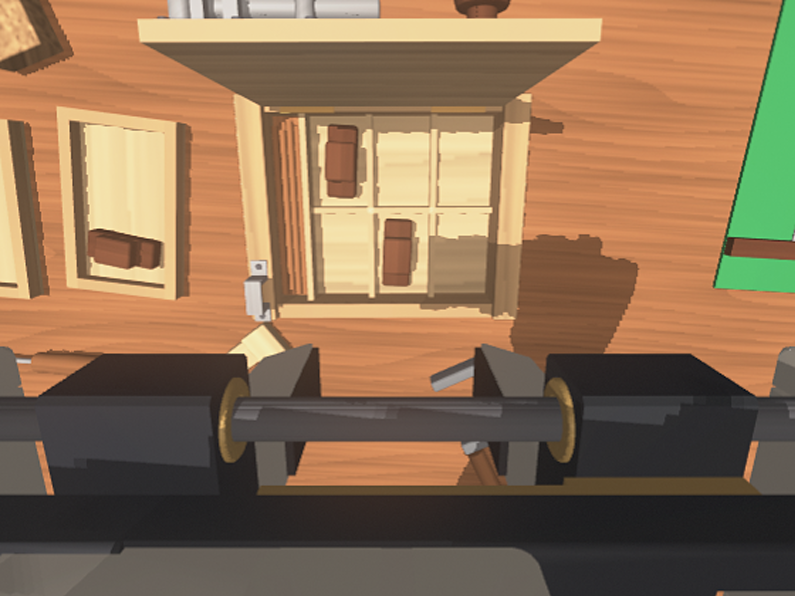

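The chest holds cars at (341,160) and (397,252). Four compartments are free; I will use the two at -y and the rear-middle one. Next I measure the car in the nearest tray, seen at (124,248).

```bash
cat >> h.py <<'E'
def cars(W,img,box,floor=5.):
    """dark wooden bodies in world box (x0,x1,y0,y1) m; gives centre mm, yaw of long axis deg"""
    hsv=cv2.cvtColor(img,cv2.COLOR_RGB2HSV);w=W*1000
    m=(w[...,2]>floor+8)&(w[...,2]<floor+45)&(W[...,0]>box[0])&(W[...,0]<box[1])&(W[...,1]>box[2])&(W[...,1]<box[3])&(hsv[...,2]<115)&(hsv[...,1]>60)
    m=cv2.morphologyEx(m.astype(np.uint8),cv2.MORPH_CLOSE,np.ones((3,3)))
    n,l,st,c=cv2.connectedComponentsWithStats(m)
    for i in range(1,n):
        if st[i,4]<150: continue
        Q=w[l==i];top=Q[Q[:,2]>floor+31]
        for nm,q in(('all',Q),('cabin',top)):
            q=q[np.isfinite(q[:,0])]
            r=cv2.minAreaRect(q[:,:2].astype(np.float32));b=cv2.boxPoints(r);e=[b[1]-b[0],b[2]-b[1]];e=max(e,key=np.linalg.norm)
            print((c[i]*1.42).round(),nm,len(q),np.round(r[0],1),np.round(sorted(r[1]),1),'yaw',round(np.degrees(np.arctan2(e[1],e[0]))%180,1),'ztop',np.percentile(q[:,2],95).round(1))
E
python3 - <<'E'
from h import *
d=cam('wrist');cars(xyz(d),d['img'],(.42,.62,.0,.14))
d=cam('top');cars(xyz(d),d['img'],(.42,.62,.0,.47))
E
```

```text
[ 76. 203.] all 432 [525.7 115.9] [ 12.8 165.1] yaw 178.4 ztop 21.7Traceback (most recent call last):
  File "<stdin>", line 2, in <module>
  File "h.py", line 43, in cars
    print((c[i]*1.42).round(),nm,len(q),np.round(r[0],1),np.round(sorted(r[1]),1),'yaw',round(np.degrees(np.arctan2(e[1],e[0]))%180,1),'ztop',np.percentile(q[:,2],95).round(1))
                                                                                                                                              ~~~~~~~~~~~~~^^^^^^^^^^^
    return _quantile_unchecked(
        a, q, axis, out, overwrite_input, method, keepdims, weights)
    return _ureduce(a,
                    func=_quantile_ureduce_func,
    ...<5 lines>...
                    overwrite_input=overwrite_input,
                    method=method)
    r = func(a, **kwargs)
    result = _quantile(arr,
                       quantiles=q,
    ...<2 lines>...
                       out=out,
                       weights=wgt)
    slices_having_nans = np.isnan(arr[-1, ...])
                                  ~~~^^^^^^^^^
IndexError: index -1 is out of bounds for axis 0 with size 0
```

Request:
{"op": "jog_arm", "data": {"rows": [[[0, 3, 0], [0, 0, 10], 0.6], [[-1, 6, 0], [0, 0, 20], 0.6], [[-1, 10, 0], [0, 0, 30], 0.6], [[-2, 14, -1], [0, 0, 40], 0.6], [[-2, 18, -2], [0, 0, 50], 0.6], [[-3, 21, -3], [0, 0, 60], 0.6], [[-3.5, 23, -4], [0, 0, 70], 0.6], [[-3.9, 24.6, -5], [0, 0, 80], 0.6]]}}

```text
clock: 12.28
position: [0.4808, 0.021, 0.3275]
ee_rot: [-2.335, -2.1, -0.002]
force: [1.2, -0.2, 0.4]
width: 0.602
gripper_force: 0.0
```

Request:
{"op": "jog_arm", "data": {"rows": [[[0, 0, 0], [0, 0, 0], 0.6], [[0, 0, 0], [0, 0, 0], 0.6]]}}

```text
clock: 12.52
position: [0.4806, 0.0187, 0.3279]
ee_rot: [2.348, 2.087, 0.001]
force: [0.2, -0.7, -0.4]
width: 0.598
gripper_force: 0.0
```

```bash
sed -i "s/        for nm,q in(('all',Q),('cabin',top)):/        if len(top)<20: continue\n&/" h.py
python3 - <<'E'
from h import *
s,R=state();print(np.round(s['joints'],2))
d=cam('wrist');save(d['img'],'w7.png');cars(xyz(d),d['img'],(.42,.62,.0,.14))
print('top');d=cam('top');cars(xyz(d),d['img'],(.42,.62,.0,.47))
E
```

```text
t 12.53 p [48.06  1.87 32.79] z [ 0.001  0.    -1.   ] toolY yaw -6.76 F [ 0.2 -0.7 -0.4] w 0.598 gf 0.0
[ 0.3   0.17 -0.52  1.71  0.09  1.28 -0.36]
top
[186. 297.] all 278 [537.9 421.7] [41.3 81.8] yaw 99.4 ztop 44.7
[186. 297.] cabin 108 [541.  418.1] [28.1 38.9] yaw 90.1 ztop 46.4
[187. 343.] all 267 [447.9 414. ] [41.5 80. ] yaw 93.5 ztop 45.4
[187. 343.] cabin 101 [451.6 409.9] [27.8 38.7] yaw 86.4 ztop 47.1
```

View pics/w7.png

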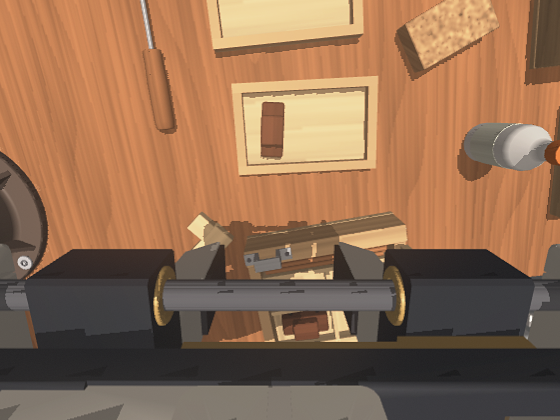

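```bash
cat >> h.py <<'E'
def cabins(W,box,floor=5.,zmin=28):
    """long side of cabin (38) runs along the car"""
    w=W*1000
    m=((w[...,2]>floor+zmin)&(w[...,2]<floor+45)&(W[...,0]>box[0])&(W[...,0]<box[1])&(W[...,1]>box[2])&(W[...,1]<box[3])).astype(np.uint8)
    n,l,st,c=cv2.connectedComponentsWithStats(m)
    for i in range(1,n):
        if st[i,4]<80: continue
        q=w[l==i];r=cv2.minAreaRect(q[:,:2].astype(np.float32));b=cv2.boxPoints(r);e=max([b[1]-b[0],b[2]-b[1]],key=np.linalg.norm)
        print(c[i].round(),len(q),np.round(r[0],1),np.round(sorted(r[1]),1),'yaw',round(np.degrees(np.arctan2(e[1],e[0]))%180,1),'z',np.percentile(q[:,2],[10,50,95]).round(1))
def tray(W,box,z0=15,z1=30):
    w=W*1000
    q=w[(w[...,2]>z0)&(w[...,2]<z1)&(W[...,0]>box[0])&(W[...,0]<box[1])&(W[...,1]>box[2])&(W[...,1]<box[3])]
    r=cv2.minAreaRect(q[:,:2].astype(np.float32));b=cv2.boxPoints(r);e=max([b[1]-b[0],b[2]-b[1]],key=np.linalg.norm)
    print('tray',len(q),np.round(r[0],1),np.round(sorted(r[1]),1),'yaw',round((np.degrees(np.arctan2(e[1],e[0]))+90)%180-90,2),'z',np.percentile(q[:,2],[50,95]).round(1))
E
python3 - <<'E'
from h import *
s,R=state()
d=cam('wrist');W=xyz(d);cabins(W,(.42,.62,.0,.14));tray(W,(.4,.63,-.005,.155))
E
```

```text
t 12.62 p [48.02  1.84 32.79] z [ 0.001  0.    -1.   ] toolY yaw -6.72 F [-0.3 -0.7 -0.2] w 0.596 gf 0.0
[272. 130.] 687 [477.9  71.5] [29.9 38.1] yaw 82.2 z [39.9 41.3 42.9]
tray 4777 [522.8  70.1] [120.4 190.5] yaw -3.93 z [22.7 25.5]
```

The car is at (272,130); its cabin is centred at (477.9, 71.5) mm with yaw 82.2°. I pick it up.

Request:
{"op": "jog_arm", "data": {"rows": [[[-0.2, 5.3, 0], [0, 0, -1], 0.55], [[-0.2, 5.3, -6], [0, 0, -1], 0.55], [[-0.2, 5.3, -12], [0, 0, -1], 0.55], [[-0.2, 5.3, -18], [0, 0, -1], 0.55], [[-0.2, 5.3, -24], [0, 0, -1], 0.55], [[-0.2, 5.3, -28], [0, 0, -1], 0.55], [[-0.2, 5.3, -30.2], [0, 0, -1], 0.55], [[-0.2, 5.3, -30.2], [0, 0, -1], 0.55]], "newtons": 15}}

```text
clock: 13.68
position: [0.4768, 0.0716, 0.0244]
ee_rot: [-2.363, -2.069, 0.004]
force: [0.4, -0.4, 0.8]
width: 0.547
gripper_force: 0.0
```

Request:
{"op": "jog_arm", "data": {"rows": [[[0, 0, 0], [0, 0, 0], 0.2], [[0, 0, 0], [0, 0, 0], 0.2], [[0, 0, 0], [0, 0, 0], 0.2], [[0, 0, 0], [0, 0, 0], 0.2], [[0, 0, 3], [0, 0, 0], 0.2], [[0, 0, 9], [0, 0, 0], 0.2], [[0, 0, 14], [0, 0, 0], 0.2], [[0, 0, 14], [0, 0, 0], 0.2]]}}

```text
clock: 14.68
position: [0.4798, 0.0729, 0.1696]
ee_rot: [2.359, 2.068, 0.01]
force: [0.9, -1.1, -0.6]
width: 0.327
gripper_force: 14.9
```

```bash
python3 - <<'E'
from h import *
s,R=state()
y=np.radians(3.4);c,q=np.cos(y),np.sin(y)
for p in [(49,4),(49,-56),(-49,-57)]: print(p,np.round([53.95+(p[0]*c-p[1]*q)/10,-22.87+(p[0]*q+p[1]*c)/10],2))
d=cam('wrist');W=xyz(d);P=np.array(s['position']);print(proj(d,[P+[0,0,.02]]))
E
```

```text
t 14.68 p [47.98  7.29 16.96] z [ 0.008  0.001 -1.   ] toolY yaw -7.53 F [ 0.9 -1.1 -0.6] w 0.327 gf 14.9
(49, 4) [ 58.82 -22.18]
(49, -56) [ 59.17 -28.17]
(-49, -57) [ 49.4  -28.85]
[[277.11575298 278.61594342]]
```

Request:
{"op": "jog_arm", "data": {"rows": [[[0, -3, 2], [0, 0, -10], 0.2], [[0, -7, 3], [0, 0, -20], 0.2], [[0, -11, 3], [0, 0, -30], 0.2], [[0, -15, 3], [0, 0, -40], 0.2], [[0, -19, 3], [0, 0, -50], 0.2], [[0, -23, 3], [0, 0, -60], 0.2], [[0, -27, 3], [0, 0, -70], 0.2], [[0, -29.4, 3], [0, 0, -79], 0.2]]}}

```text
clock: 15.72
position: [0.476, -0.224, 0.1939]
ee_rot: [-3.14, -0.083, 0.004]
force: [0.8, 1.3, 0.2]
width: 0.324
gripper_force: 14.9
```

Request:
{"op": "jog_arm", "data": {"rows": [[[4, 0, 0], [0, 0, 0], 0.2], [[9, 0, 0], [0, 0, 0], 0.2], [[10.8, 0, 0], [0, 0, 0], 0.2], [[10.8, 0, 0], [0, 0, 0], 0.2], [[10.8, 0, -5], [0, 0, 0], 0.2], [[10.8, 0, -10], [0, 0, 0], 0.2], [[10.8, 0, -10], [0, 0, 0], 0.2]]}}

```text
clock: 16.6
position: [0.5809, -0.2212, 0.0915]
ee_rot: [-3.138, -0.095, 0.014]
force: [0.0, 0.1, 0.5]
width: 0.329
gripper_force: 14.9
```

```bash
python3 - <<'E'
from h import *
s,R=state();print(chest(np.array(s['position'])))
E
```

```text
t 16.6 p [ 58.09 -22.12   9.15] z [-0.009  0.002 -1.   ] toolY yaw -86.54 F [0.  0.1 0.5] w 0.329 gf 14.9
[41.75581295  4.9998041  91.52015937]
```

Request:
{"op": "jog_arm", "data": {"rows": [[[0.5, 0, -3], [0, 0, 0], 0.2], [[0.5, 0, -5], [0, 0, 0], 0.2], [[0.5, 0, -6], [0, 0, 0], 0.2], [[0.5, 0, -6.1], [0, 0, 0], 0.2], [[0.5, 0, -6.1], [0, 0, 0], 0.2]]}}

```text
clock: 17.23
position: [0.5911, -0.2221, 0.0358]
ee_rot: [3.14, 0.095, 0.002]
force: [0.0, 0.3, 0.3]
width: 0.328
gripper_force: 14.9
```

Request:
{"op": "jog_arm", "data": {"rows": [[[0, 0, 0], [0, 0, 0], 0.42], [[0, 0, 0], [0, 0, 0], 0.42], [[0, 0, 3], [0, 0, 0], 0.42], [[0, 0, 8], [0, 0, 0], 0.5], [[0, 0, 13], [0, 0, 0], 0.5], [[-5, 0, 18], [0, 0, 0], 0.6], [[-9, 4, 24], [0, 0, 0], 0.6], [[-9, 8, 29], [0, 0, 0], 0.6]]}}

```text
clock: 18.23
position: [0.5022, -0.1575, 0.3058]
ee_rot: [3.139, 0.091, -0.001]
force: [1.0, 0.2, 0.3]
width: 0.596
gripper_force: 0.0
```

```bash
python3 - <<'E'
from h import *
s,R=state()
d=cam('wrist');W=xyz(d);cabins(W,(.42,.66,-.33,-.1),10.);save(d['img'],'w8.png')
d=cam('top');W=xyz(d);cabins(W,(.42,.66,-.33,-.1),10.);cabins(W,(.42,.62,.0,.5));
for b in [(0,.155),(.16,.32),(.325,.49)]: tray(W,(.4,.62)+b)
E
```

```text
t 18.23 p [ 50.22 -15.75  30.58] z [-0.001 -0.001 -1.   ] toolY yaw -86.69 F [1.  0.2 0.3] w 0.596 gf 0.0
[329. 169.] 4431 [ 533.5 -212.5] [210.9 227.4] yaw 93.4 z [40.2 50.6 54.8]
[337. 103.] 837 [ 591.9 -222.1] [29.9 37.7] yaw 1.7 z [45.  46.3 47.7]
[289. 106.] 824 [ 585.2 -165.3] [29.9 37.9] yaw 0.2 z [45.  46.5 47.8]
[333. 184.] 715 [ 493.3 -227.4] [30.2 38. ] yaw 0.4 z [44.7 46.3 47.7]
[335. 252.] 105 [ 436.4 -133.7] [45.6 55.4] yaw 143.0 z [41.  51.2 54.4]
[129. 208.] 161 [541.1 419.4] [28.  40.8] yaw 91.8 z [37.3 42.3 47.1]
[131. 241.] 168 [452.3 409.9] [29.6 38.9] yaw 87.8 z [38.1 42.1 47.7]
tray 959 [522.1  72.8] [120.  190.5] yaw -3.84 z [23.3 27.8]
tray 995 [511.2 239.4] [120.7 190.4] yaw -1.23 z [23.  27.9]
tray 1355 [499.  408.4] [125.  190.8] yaw 4.35 z [23.3 28.3]
```

Request:
{"op": "jog_arm", "data": {"rows": [[[0, 5, 2], [0, 0, 10], 0.6], [[0, 11, 3], [0, 0, 20], 0.6], [[0, 17, 3], [0, 0, 30], 0.6], [[0, 23, 3], [0, 0, 40], 0.6], [[0, 29, 3], [0, 0, 50], 0.6], [[0, 35, 3], [0, 0, 60], 0.6], [[0, 41, 3], [0, 0, 70], 0.6], [[0, 47, 3], [0, 0, 80], 0.6]]}}

```text
clock: 19.32
position: [0.5047, 0.3144, 0.3338]
ee_rot: [2.339, 2.097, 0.0]
force: [0.2, -0.3, -0.4]
width: 0.599
gripper_force: 0.0
```

Request:
{"op": "jog_arm", "data": {"rows": [[[0, 4, -1], [0, 0, 5], 0.6], [[0, 4, -1], [0, 0, 5], 0.6], [[0, 4, -1], [0, 0, 5], 0.6]]}}

```text
clock: 19.7
position: [0.5049, 0.3521, 0.3237]
ee_rot: [2.252, 2.19, -0.001]
force: [-0.3, -0.8, 0.5]
width: 0.598
gripper_force: 0.0
```

```bash
python3 - <<'E'
from h import *
s,R=state();print(np.round(s['joints'],2))
d=cam('wrist');W=xyz(d);cabins(W,(.4,.62,.33,.5));tray(W,(.4,.62,.325,.49));save(d['img'],'w9.png')
E
```

```text
t 19.7 p [50.49 35.21 32.37] z [-0.    -0.001 -1.   ] toolY yaw -1.59 F [-0.3 -0.8  0.5] w 0.598 gf 0.0
[-0.27  0.44 -0.64  1.4   0.26  1.39 -0.95]
[307. 120.] 715 [542.7 415.5] [29.2 37.3] yaw 89.8 z [40.1 41.4 42.9]
[237. 129.] 717 [453.9 406.9] [29.5 37.9] yaw 86.6 z [40.  41.4 43. ]
tray 5461 [499.7 405.4] [120.5 190.4] yaw 4.49 z [22.8 26.1]
```

Request:
{"op": "jog_arm", "data": {"rows": [[[-5.1, 5.5, 0], [0, 0, -1.8], 0.55], [[-5.1, 5.5, -6], [0, 0, -1.8], 0.55], [[-5.1, 5.5, -12], [0, 0, -1.8], 0.55], [[-5.1, 5.5, -18], [0, 0, -1.8], 0.55], [[-5.1, 5.5, -24], [0, 0, -1.8], 0.55], [[-5.1, 5.5, -28], [0, 0, -1.8], 0.55], [[-5.1, 5.5, -29.8], [0, 0, -1.8], 0.55], [[-5.1, 5.5, -29.8], [0, 0, -1.8], 0.55]]}}

```text
clock: 20.75
position: [0.454, 0.4071, 0.0261]
ee_rot: [2.286, 2.154, -0.001]
force: [0.1, -0.5, -0.0]
width: 0.548
gripper_force: 0.0
```

Request:
{"op": "jog_arm", "data": {"rows": [[[0, 0, 0], [0, 0, 0], 0.2], [[0, 0, 0], [0, 0, 0], 0.2], [[0, 0, 0], [0, 0, 0], 0.2], [[0, 0, 0], [0, 0, 0], 0.2]]}}

```text
clock: 21.25
position: [0.4541, 0.4086, 0.0275]
ee_rot: [2.285, 2.156, 0.003]
force: [-0.6, -0.9, 7.8]
width: 0.326
gripper_force: 15.0
```

Request:
{"op": "jog_arm", "data": {"rows": [[[0, 0, 5], [0, 0, 0], 0.2], [[0, 0, 11], [0, 0, 0], 0.2], [[0, -3, 17], [0, 0, -10], 0.2], [[0, -9, 17], [0, 0, -20], 0.2], [[0, -15, 17], [0, 0, -30], 0.2], [[0, -21, 17], [0, 0, -40], 0.2], [[0, -27, 17], [0, 0, -50], 0.2], [[0, -33, 17], [0, 0, -60], 0.2]]}}

```text
clock: 22.25
position: [0.4533, 0.0762, 0.1968]
ee_rot: [3.059, 0.717, 0.002]
force: [1.0, -0.7, -0.4]
width: 0.326
gripper_force: 15.0
```

Request:
{"op": "jog_arm", "data": {"rows": [[[0, -6, 0], [0, 0, -10], 0.2], [[0, -12, 0], [0, 0, -20], 0.2], [[0, -18, 0], [0, 0, -23], 0.2], [[0, -24, 0], [0, 0, -23], 0.2], [[0, -30, 0], [0, 0, -23], 0.2], [[0, -35.8, 0], [0, 0, -23], 0.2], [[6, -35.8, 0], [0, 0, -23], 0.2], [[12, -35.8, 0], [0, 0, -23], 0.2]]}}

```text
clock: 23.25
position: [0.5744, -0.2816, 0.1968]
ee_rot: [3.14, 0.096, 0.001]
force: [1.2, -0.3, 0.8]
width: 0.324
gripper_force: 15.0
```

Request:
{"op": "jog_arm", "data": {"rows": [[[1.5, 0, 0], [0, 0, 0], 0.2], [[1.5, 0, 0], [0, 0, 0], 0.2], [[1.5, 0, -5], [0, 0, 0], 0.2], [[1.5, 0, -10], [0, 0, 0], 0.2], [[1.5, 0, -10], [0, 0, 0], 0.2], [[1.5, 0, -10], [0, 0, 0], 0.2]]}}

```text
clock: 24.0
position: [0.5887, -0.2808, 0.0984]
ee_rot: [3.139, 0.1, 0.003]
force: [1.0, 0.1, -0.2]
width: 0.328
gripper_force: 15.0
```

```bash
python3 - <<'E'
from h import *
s,R=state();print(chest(np.array(s['position'])))
E
```

```text
t 24.0 p [ 58.87 -28.08   9.84] z [ 0.002 -0.001 -1.   ] toolY yaw -86.35 F [ 1.   0.1 -0.2] w 0.328 gf 15.0
[ 46.01286874 -54.90473295  98.35496517]
```

Request:
{"op": "jog_arm", "data": {"rows": [[[0.2, 0, -3], [0, 0, 0], 0.2], [[0.2, 0, -5], [0, 0, 0], 0.2], [[0.2, 0, -6], [0, 0, 0], 0.2], [[0.2, 0, -6.5], [0, 0, 0], 0.2], [[0.2, 0, -6.5], [0, 0, 0], 0.2], [[0.2, 0, -6.5], [0, 0, 0], 0.2]]}}

```text
clock: 24.75
position: [0.5909, -0.2802, 0.0317]
ee_rot: [3.14, 0.101, 0.001]
force: [0.6, -0.1, 0.7]
width: 0.323
gripper_force: 15.0
```

Request:
{"op": "jog_arm", "data": {"rows": [[[0, 0, 0], [0, 0, 0], 0.39], [[0, 0, 0], [0, 0, 0], 0.39], [[0, 0, 3], [0, 0, 0], 0.39], [[0, 0, 8], [0, 0, 0], 0.5], [[0, 0, 13], [0, 0, 0], 0.5], [[-5, 3, 18], [0, 0, 0], 0.6], [[-9, 9, 24], [0, 0, 0], 0.6], [[-9, 14, 29], [0, 0, 0], 0.6]]}}

```text
clock: 25.75
position: [0.5076, -0.1742, 0.2873]
ee_rot: [3.14, 0.098, -0.001]
force: [1.4, 0.2, 1.3]
width: 0.599
gripper_force: 0.0
```

```bash
python3 - <<'E'
from h import *
s,R=state()
d=cam('wrist');cabins(xyz(d),(.42,.66,-.33,-.1),10.,33);save(d['img'],'w10.png')
E
```

```text
t 25.75 p [ 50.76 -17.42  28.73] z [-0.001 -0.    -1.   ] toolY yaw -86.43 F [1.4 0.2 1.3] w 0.599 gf 0.0
[311.  65.] 505 [ 634.8 -186.4] [  5.3 138.3] yaw 93.5 z [44.8 53.7 54.9]
[409. 134.] 713 [ 551.4 -323.7] [ 38.7 190.4] yaw 15.1 z [44.2 49.5 54.5]
[325. 107.] 903 [ 591.9 -222.4] [29.9 37.3] yaw 3.5 z [45.  46.4 47.7]
[275. 110.] 886 [ 585.1 -165.5] [29.8 37.6] yaw 2.9 z [45.1 46.4 47.8]
[375. 112.] 892 [ 590.  -280.3] [30.2 37.6] yaw 3.4 z [44.9 46.3 47.7]
[218. 196.] 101 [ 480.9 -102.1] [ 0.8 66.8] yaw 3.3 z [44.5 49.1 54.4]
[321. 191.] 734 [ 493.4 -227.7] [30.  37.8] yaw 1.5 z [45.  46.4 47.8]
[310. 236.] 2046 [ 436.6 -217.2] [ 24.2 226. ] yaw 91.4 z [47.1 54.  54.9]
```

Request:
{"op": "jog_arm", "data": {"rows": [[[0, 5, 2], [0, 0, 10], 0.6], [[0, 11, 3], [0, 0, 20], 0.6], [[0, 17, 3], [0, 0, 30], 0.6], [[0, 23, 3], [0, 0, 40], 0.6], [[0, 29, 3], [0, 0, 50], 0.6], [[0, 35, 3], [0, 0, 60], 0.6], [[0, 41, 3], [0, 0, 70], 0.6], [[0, 47, 3], [0, 0, 80], 0.6]]}}

```text
clock: 26.8
position: [0.5097, 0.2972, 0.3161]
ee_rot: [2.335, 2.102, 0.001]
force: [1.0, 0.5, -0.2]
width: 0.601
gripper_force: 0.0
```

Request:
{"op": "jog_arm", "data": {"rows": [[[0, 4, -1], [0, 0, 5], 0.6], [[0, 4, -1], [0, 0, 5], 0.6], [[0, 4, -1], [0, 0, 5], 0.6]]}}

```text
clock: 27.18
position: [0.51, 0.3348, 0.3058]
ee_rot: [2.248, 2.194, -0.001]
force: [-0.6, -0.8, 0.4]
width: 0.6
gripper_force: 0.0
```

```bash
python3 - <<'E'
from h import *
s,R=state();print(np.round(s['joints'],2))
d=cam('wrist');W=xyz(d);cabins(W,(.4,.65,.3,.52));tray(W,(.4,.62,.325,.49))
E
```

```text
t 27.18 p [51.   33.48 30.58] z [-0.    -0.001 -1.   ] toolY yaw -1.38 F [-0.6 -0.8  0.4] w 0.6 gf 0.0
[-0.27  0.43 -0.6   1.45  0.24  1.34 -0.9 ]
[304. 106.] 813 [543.3 415.2] [29.5 37.2] yaw 89.0 z [39.9 41.4 42.8]
tray 5443 [499.9 405.6] [120.4 190.2] yaw 4.54 z [22.7 25.5]
```

Request:
{"op": "jog_arm", "data": {"rows": [[[3.3, 6, 0], [0, 0, 0.7], 0.55], [[3.3, 8, -4], [0, 0, 0.7], 0.55], [[3.3, 8, -10], [0, 0, 0.7], 0.55], [[3.3, 8, -16], [0, 0, 0.7], 0.55], [[3.3, 8, -22], [0, 0, 0.7], 0.55], [[3.3, 8, -26], [0, 0, 0.7], 0.55], [[3.3, 8, -28], [0, 0, 0.7], 0.55], [[3.3, 8, -28], [0, 0, 0.7], 0.55]]}}

```text
clock: 28.22
position: [0.543, 0.4144, 0.0257]
ee_rot: [2.234, 2.208, -0.002]
force: [-0.3, 0.3, 0.7]
width: 0.547
gripper_force: 0.0
```

Request:
{"op": "jog_arm", "data": {"rows": [[[0, 0, 0], [0, 0, 0], 0.2], [[0, 0, 0], [0, 0, 0], 0.2], [[0, 0, 0], [0, 0, 0], 0.2], [[0, 0, 0], [0, 0, 0], 0.2]]}}

```text
clock: 28.72
position: [0.5434, 0.4162, 0.0276]
ee_rot: [2.233, 2.209, 0.004]
force: [-0.7, -1.5, 7.8]
width: 0.327
gripper_force: 15.0
```

Request:
{"op": "jog_arm", "data": {"rows": [[[0, 0, 5], [0, 0, 0], 0.2], [[0, 0, 11], [0, 0, 0], 0.2], [[-2, -3, 17], [0, 0, -10], 0.2], [[-4, -9, 17], [0, 0, -20], 0.2], [[-5, -15, 17], [0, 0, -30], 0.2], [[-5, -21, 17], [0, 0, -40], 0.2], [[-5, -27, 17], [0, 0, -50], 0.2], [[-5, -33, 17], [0, 0, -60], 0.2]]}}

```text
clock: 29.72
position: [0.4925, 0.0837, 0.1967]
ee_rot: [3.041, 0.788, 0.002]
force: [1.1, -0.0, 0.6]
width: 0.327
gripper_force: 15.0
```

Request:
{"op": "jog_arm", "data": {"rows": [[[0, -6, 0], [0, 0, -10], 0.2], [[0, -12, 0], [0, 0, -20], 0.2], [[0, -18, 0], [0, 0, -26], 0.2], [[0, -24, 0], [0, 0, -26], 0.2], [[0, -30, 0], [0, 0, -26], 0.2], [[0, -36, 0], [0, 0, -26], 0.2], [[0, -37.1, 0], [0, 0, -26], 0.2], [[0, -37.1, 0], [0, 0, -26], 0.2]]}}

```text
clock: 30.72
position: [0.4925, -0.2856, 0.1961]
ee_rot: [-3.14, -0.091, -0.0]
force: [0.6, 0.5, -0.7]
width: 0.326
gripper_force: 15.0
```

Request:
{"op": "jog_arm", "data": {"rows": [[[0, 0, -5], [0, 0, 0], 0.2], [[0, 0, -10], [0, 0, 0], 0.2], [[0, 0, -10], [0, 0, 0], 0.2], [[0, 0, -10], [0, 0, 0], 0.2]]}}

```text
clock: 31.22
position: [0.494, -0.2846, 0.0978]
ee_rot: [3.14, 0.096, 0.003]
force: [-0.3, 0.5, 0.2]
width: 0.324
gripper_force: 15.0
```

```bash
python3 - <<'E'
from h import *
s,R=state();print(chest(np.array(s['position'])))
E
```

```text
t 31.23 p [ 49.4  -28.46   9.78] z [ 0.002 -0.    -1.   ] toolY yaw -86.51 F [-0.3  0.5  0.2] w 0.324 gf 15.0
[-48.75512044 -53.06737689  97.80270372]
```

Request:
{"op": "jog_arm", "data": {"rows": [[[0, -0.2, -3], [0, 0, 0], 0.2], [[0, -0.2, -5], [0, 0, 0], 0.2], [[0, -0.2, -6], [0, 0, 0], 0.2], [[0, -0.2, -6.5], [0, 0, 0], 0.2], [[0, -0.2, -6.5], [0, 0, 0], 0.2], [[0, -0.2, -6.5], [0, 0, 0], 0.2]]}}

```text
clock: 31.98
position: [0.4934, -0.2877, 0.032]
ee_rot: [3.139, 0.093, 0.002]
force: [-0.6, 0.9, 4.2]
width: 0.327
gripper_force: 15.0
```

Request:
{"op": "jog_arm", "data": {"rows": [[[0, 0, 0], [0, 0, 0], 0.39], [[0, 0, 0], [0, 0, 0], 0.39], [[0, 0, 3], [0, 0, 0], 0.39], [[0, 0, 8], [0, 0, 0], 0.45], [[0, 0, 14], [0, 0, 0], 0.45], [[-1, 5, 18], [0, 0, 0], 0.45], [[-2, 10, 22], [0, 0, 0], 0.45], [[-2, 15, 26], [0, 0, 0], 0.45]]}}

```text
clock: 32.98
position: [0.4717, -0.141, 0.2886]
ee_rot: [3.14, 0.092, 0.0]
force: [1.3, 0.6, -0.1]
width: 0.45
gripper_force: 0.0
```

```bash
python3 - <<'E'
from h import *
s,R=state()
d=cam('wrist');cabins(xyz(d),(.44,.63,-.31,-.11),10.,33);save(d['img'],'w11.png')
E
```

```text
t 32.98 p [ 47.17 -14.1   28.86] z [ 0. -0. -1.] toolY yaw -86.65 F [ 1.3  0.6 -0.1] w 0.45 gf 0.0
[274.  33.] 95 [ 628.9 -128.9] [ 1.1 37.8] yaw 92.6 z [43.6 48.5 53.6]
[357.  75.] 956 [ 592.1 -222.3] [30.2 37.9] yaw 2.5 z [45.  46.4 47.8]
[306.  79.] 955 [ 585.2 -165.3] [30.1 38. ] yaw 0.0 z [45.1 46.4 47.8]
[408.  80.] 950 [ 589.8 -280.1] [30.9 37. ] yaw 3.3 z [45.1 46.4 47.9]
[352. 163.] 780 [ 493.3 -227.6] [30.3 37.8] yaw 0.9 z [45.  46.3 47.7]
[401. 166.] 769 [ 494.1 -287.5] [30.3 37.2] yaw 4.2 z [45.  46.4 47.7]
[363. 206.] 669 [ 443.2 -232.1] [  9.4 155.6] yaw 91.3 z [44.7 53.6 54.9]
```

Request:
{"op": "jog_arm", "data": {"rows": [[[0, 6, 1], [0, 0, 0], 0.45], [[0, 12, 2], [0, 0, 0], 0.45], [[-1, 18, 3], [0, 0, 0], 0.45], [[-2, 24, 4], [0, 0, 0], 0.45], [[-3, 30, 5], [0, 0, 0], 0.45], [[-4, 36, 6], [0, 0, 0], 0.45], [[-4, 42, 6], [0, 0, 0], 0.45], [[-4, 48, 6], [0, 0, 0], 0.45]]}}

```text
clock: 34.02
position: [0.4327, 0.3393, 0.3473]
ee_rot: [-3.14, -0.092, -0.001]
force: [0.7, -0.6, -0.5]
width: 0.451
gripper_force: 0.0
```

Request:
{"op": "jog_arm", "data": {"rows": [[[0, 6, 0], [0, 0, 1], 0.45], [[0, 7, 0], [0, 0, 1], 0.45], [[0, 7, 0], [0, 0, 1], 0.45], [[0, 7, 0], [0, 0, 1], 0.45]]}}

```text
clock: 34.52
position: [0.4335, 0.4061, 0.3472]
ee_rot: [3.138, 0.117, 0.001]
force: [0.0, -0.2, -0.2]
width: 0.446
gripper_force: 0.0
```

```bash
python3 - <<'E'
from h import *
s,R=state()
d=cam('wrist');W=xyz(d);tray(W,(.385,.63,.325,.49));tray(W,(.385,.63,.16,.32));save(d['img'],'w12.png')
d=cam('top');W=xyz(d)
for b in [(0,.155),(.16,.32)]: tray(W,(.4,.62)+b)
E
```

```text
t 34.52 p [43.35 40.61 34.72] z [ 0.001 -0.001 -1.   ] toolY yaw -85.73 F [ 0.  -0.2 -0.2] w 0.446 gf 0.0
tray 3946 [500.6 406.3] [120.4 189.7] yaw 4.41 z [22.5 24. ]
tray 4313 [512.6 237.6] [121.2 190.6] yaw -1.32 z [22.3 23.9]
tray 940 [522.   72.8] [119.9 190.6] yaw -3.84 z [23. 28.]
tray 1004 [511.2 239.5] [120.9 190.3] yaw -1.38 z [23.  28.1]
```

Five cars lie flat in the chest, and the trays are in place. Next I grip tray T by its +y wall.

Request:
{"op": "jog_arm", "data": {"rows": [[[6.2, 5.4, 0], [0, 0, 0.2], 0.45], [[6.2, 5.4, -6], [0, 0, 0.2], 0.45], [[6.2, 5.4, -12], [0, 0, 0.2], 0.45], [[6.2, 5.4, -18], [0, 0, 0.2], 0.45], [[6.2, 5.4, -24], [0, 0, 0.2], 0.45], [[6.2, 5.4, -29], [0, 0, 0.2], 0.45], [[6.2, 5.4, -29], [0, 0, 0.2], 0.45], [[6.2, 5.4, -29], [0, 0, 0.2], 0.45]]}}

```text
clock: 35.62
position: [0.4959, 0.4624, 0.0596]
ee_rot: [-3.137, -0.124, -0.003]
force: [0.9, 0.8, -0.2]
width: 0.453
gripper_force: 0.0
```

```bash
python3 - <<'E'
from h import *
s,R=state()
d=cam('wrist');W=xyz(d);save(d['img'],'w13.png')
w=W*1000;m=(w[...,2]>17)&(w[...,2]<27)&(abs(w[...,1]-460)<25)&(w[...,0]>500)&(w[...,0]<585)
Q=w[m]; 
for x in range(500,585,20):
    q=Q[abs(Q[:,0]-x-10)<10];print(x+10,len(q),np.percentile(q[:,1],[2,50,98]).round(1) if len(q) else '',np.median(q[:,2]).round(1) if len(q) else '')
E
```

```text
t 35.62 p [49.59 46.24  5.96] z [ 0.002  0.002 -1.   ] toolY yaw -85.46 F [ 0.9  0.8 -0.2] w 0.453 gf 0.0
510 635 [454.8 460.9 466.7] 22.5
530 666 [456.6 462.4 468.2] 22.6
550 740 [457.8 463.8 469.7] 22.6
570 795 [459.  465.3 471.2] 22.5
590 618 [436.  454.4 471.4] 22.6
```

Request:
{"op": "jog_arm", "data": {"rows": [[[0, -0.25, -2], [0, 0, 0], 0.45], [[0, -0.25, -4], [0, 0, 0], 0.45], [[0, -0.25, -5.1], [0, 0, 0], 0.45], [[0, -0.25, -5.1], [0, 0, 0], 0.45], [[0, -0.25, -5.1], [0, 0, 0], 0.45], [[0, -0.25, -5.1], [0, 0, 0], 0.05], [[0, -0.25, -5.1], [0, 0, 0], 0.05], [[0, -0.25, -5.1], [0, 0, 0], 0.05]], "newtons": 50}}

```text
clock: 36.67
position: [0.4947, 0.4593, 0.0062]
ee_rot: [3.139, 0.126, -0.0]
force: [-0.4, -0.2, -0.3]
width: 0.172
gripper_force: 0.0
```

Request:
{"op": "jog_arm", "data": {"rows": [[[0, 0, 0], [0, 0, 0], 0.05], [[0, 0, 0], [0, 0, 0], 0.05], [[0, 0, 1], [0, 0, 0], 0.05], [[0, 0, 3], [0, 0, 0], 0.05], [[0, 0, 6], [0, 0, 0], 0.05], [[0, 0, 8], [0, 0, 0], 0.05], [[0, 0, 8], [0, 0, 0], 0.05]]}}

```text
clock: 37.55
position: [0.4956, 0.4604, 0.0887]
ee_rot: [-3.136, -0.125, -0.005]
force: [-0.0, -0.0, -2.7]
width: 0.126
gripper_force: 50.0
```

```bash
cat >> h.py <<'E'
def held(W,c,yaw,lo,hi):
    """plane through held tray's rim near world centre c (mm)"""
    w=W*1000;y=np.radians(yaw);C=(w-[c[0],c[1],0])@np.array([[np.cos(y),-np.sin(y),0],[np.sin(y),np.cos(y),0],[0,0,1]])
    m=(abs(C[...,0])<100)&(abs(C[...,1])<66)&(w[...,2]>lo)&(w[...,2]<hi)
    q=C[m];r=q[(abs(q[:,0])>85)|(abs(q[:,1])>50)]
    A=np.c_[r[:,:2],np.ones(len(r))];k=np.linalg.lstsq(A,r[:,2],rcond=None)[0]
    g=abs(A@k-r[:,2])<4;k=np.linalg.lstsq(A[g],r[g,2],rcond=None)[0];r=r[g]
    print('rim n',len(r),'slopes deg x,y',np.degrees(k[:2]).round(2),'z',k[2].round(1))
    Rt=np.array([[np.cos(y),-np.sin(y)],[np.sin(y),np.cos(y)]])
    qq=r[:,:2]@Rt.T+c
    rr=cv2.minAreaRect(qq.astype(np.float32));print(np.round(rr[0],1),np.round(rr[1],1),round(rr[2],2))
E
python3 - <<'E'
from h import *
s,R=state()
d=cam('top');W=xyz(d);held(W,(500,406),4.45,70,125)
d=cam('scene');W=xyz(d);held(W,(500,406),4.45,70,125);save(d['img'][130:290,300:500],'s14.png',3)
E
```

```text
t 37.55 p [49.56 46.04  8.87] z [ 0.003  0.003 -1.   ] toolY yaw -85.42 F [-0.  -0.  -2.7] w 0.126 gf 50.0
rim n 245 slopes deg x,y [2.68 1.5 ] z 100.5
[532.8 412.3] [124.5 121.4] 4.27
rim n 296 slopes deg x,y [-2.21  2.56] z 101.0
[500.  407.2] [195.1 127.9] 4.3
```

View pics/s14.png

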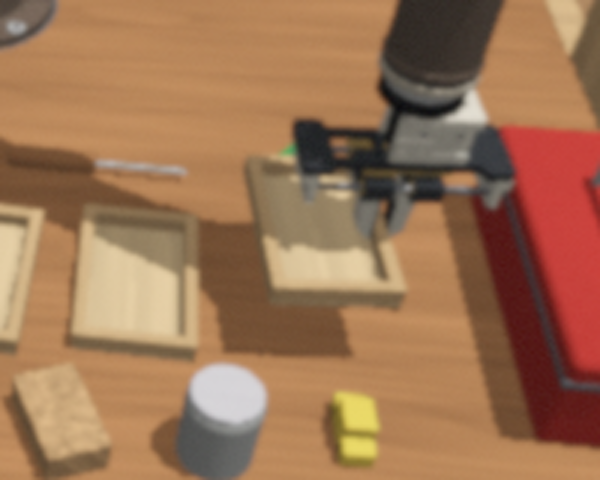

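The tray is held about level. I carry it over the empty one.

Request:
{"op": "jog_arm", "data": {"rows": [[[0, -2, 2], [0, 0, 0], 0.05], [[0.4, -5, 2], [0, 0, -2], 0.05], [[0.8, -9, 2], [0, 0, -4], 0.05], [[1.2, -13, 2], [0, 0, -5.8], 0.05], [[1.65, -16.9, 1], [0, 0, -5.8], 0.05], [[1.65, -16.9, -2], [0, 0, -5.8], 0.05], [[1.65, -16.9, -4], [0, 0, -5.8], 0.05], [[1.65, -16.9, -4], [0, 0, -5.8], 0.05]]}}

```text
clock: 38.65
position: [0.5095, 0.289, 0.0438]
ee_rot: [3.139, -0.033, -0.007]
force: [-0.1, 0.8, -2.2]
width: 0.127
gripper_force: 50.0
```

Request:
{"op": "jog_arm", "data": {"rows": [[[0, 0, 0], [0, 0, 0], 0.05], [[0, 0, 0], [0, 0, 0], 0.05]]}}

```text
clock: 38.9
position: [0.5116, 0.2908, 0.047]
ee_rot: [-3.141, 0.033, -0.002]
force: [0.8, 0.4, -2.8]
width: 0.125
gripper_force: 50.0
```

```bash
python3 - <<'E'
from h import *
s,R=state()
d=cam('wrist');W=xyz(d);save(d['img'],'w15.png',1.42)
held(W,(512,238),-1.3,45,85)
d=cam('top');W=xyz(d);held(W,(512,238),-1.3,45,85)
E
```

```text
t 38.9 p [51.16 29.08  4.7 ] z [ 0.001  0.001 -1.   ] toolY yaw -91.2 F [ 0.8  0.4 -2.8] w 0.125 gf 50.0
rim n 19467 slopes deg x,y [0.11 0.46] z 62.9
[516.8 239.2] [128.7 181.3] 88.46
rim n 217 slopes deg x,y [0.39 0.46] z 62.6
[564.6 236.9] [120.   82.1] 88.73
```

View pics/w15.png

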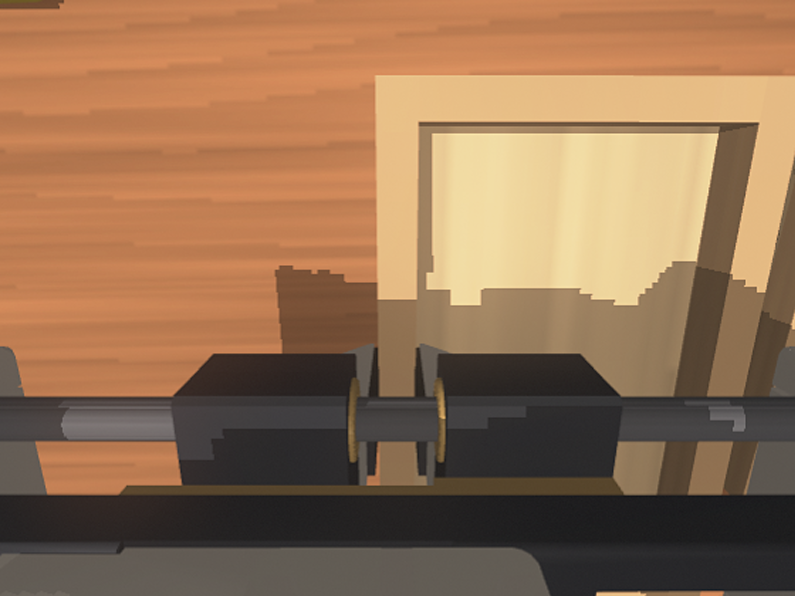

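Request:
{"op": "jog_arm", "data": {"rows": [[[0.08, 0.1, -0.6], [0, 0, 0], 0.05], [[0.08, 0.12, -1.2], [0, 0, 0], 0.05], [[0.08, 0.12, -1.7], [0, 0, 0], 0.05], [[0.08, 0.12, -1.9], [0, 0, 0], 0.05], [[0.08, 0.12, -1.9], [0, 0, 0], 0.05], [[0.08, 0.12, -1.9], [0, 0, 0], 0.05]]}}

```text
clock: 39.75
position: [0.5118, 0.2913, 0.0281]
ee_rot: [3.141, -0.033, 0.0]
force: [-3.8, -2.6, 13.1]
width: 0.125
gripper_force: 50.0
```

Request:
{"op": "jog_arm", "data": {"rows": [[[0, 0, 0], [0, 0, 0], 0.3], [[0, 0, 0], [0, 0, 0], 0.3], [[0, 0, 0], [0, 0, 0], 0.3], [[0, 0, 3], [0, 0, 0], 0.4], [[0, 0, 8], [0, 0, 0], 0.45], [[-3, -4, 14], [0, 0, 0], 0.45], [[-6, -8, 20], [0, 0, 0], 0.45], [[-8, -12, 26], [0, 0, 0], 0.45]]}}

```text
clock: 40.75
position: [0.4438, 0.1931, 0.2539]
ee_rot: [3.141, -0.033, -0.001]
force: [2.0, 0.2, 0.7]
width: 0.447
gripper_force: 0.0
```

Request:
{"op": "jog_arm", "data": {"rows": [[[0, -4, 2], [0, 0, 0], 0.45], [[0, -4, 4], [0, 0, 0], 0.45], [[0, -4, 4], [0, 0, 0], 0.45]]}}

```text
clock: 41.12
position: [0.4457, 0.1542, 0.2939]
ee_rot: [-3.141, 0.035, -0.004]
force: [-0.0, -0.3, -0.0]
width: 0.449
gripper_force: 0.0
```

```bash
python3 - <<'E'
from h import *
s,R=state()
d=cam('wrist');W=xyz(d);save(d['img'],'w16.png')
tray(W,(.385,.64,.16,.33),35,52);tray(W,(.385,.64,.16,.33),15,31);tray(W,(.385,.64,0,.155),15,31)
d=cam('top');W=xyz(d);tray(W,(.385,.64,.16,.33),36,52);tray(W,(.385,.64,.16,.33),12,30);tray(W,(.385,.64,0,.155),15,31)
E
```

```text
t 41.12 p [44.57 15.42 29.39] z [ 0.002  0.    -1.   ] toolY yaw -91.28 F [-0.  -0.3 -0. ] w 0.449 gf 0.0
tray 5915 [512.1 237. ] [119.6 190.7] yaw -1.27 z [44.5 45.9]
tray 10936 [510.7 231.2] [107.8 187.9] yaw -1.24 z [27.6 29.1]
tray 5306 [523.4  70.2] [121.  190.7] yaw -3.94 z [22.4 23.9]
tray 20 [597.2 179.6] [ 9.3 17.4] yaw 32.55 z [44.5 49.7]
tray 1 [587.3 177.5] [0. 0.] yaw 0.0 z [29.5 29.5]
tray 753 [522.   72.7] [119.7 191. ] yaw -3.84 z [23.  27.9]
```

Request:
{"op": "jog_arm", "data": {"rows": [[[4, -2, 0], [0, 0, -2.6], 0.45], [[8.14, -3, 0], [0, 0, -2.6], 0.45], [[8.14, -3, -6], [0, 0, -2.6], 0.45], [[8.14, -3, -12], [0, 0, -2.6], 0.45], [[8.14, -3, -18], [0, 0, -2.6], 0.45], [[8.14, -3, -24], [0, 0, -2.6], 0.45], [[8.14, -3, -24], [0, 0, -2.6], 0.45], [[8.14, -3, -24], [0, 0, -2.6], 0.45]]}}

```text
clock: 42.22
position: [0.527, 0.1253, 0.054]
ee_rot: [-3.139, 0.103, -0.001]
force: [0.7, 0.6, 0.2]
width: 0.449
gripper_force: 0.0
```

```bash
python3 - <<'E'
from h import *
s,R=state()
d=cam('wrist');W=xyz(d)
w=W*1000;m=(w[...,2]>17)&(w[...,2]<27)&(abs(w[...,1]-122)<25)&(w[...,0]>530)&(w[...,0]<600)
Q=w[m]; 
for x in range(530,600,20):
    q=Q[abs(Q[:,0]-x-10)<10];print(x+10,len(q),np.percentile(q[:,1],[2,50,98]).round(1) if len(q) else '')
E
```

```text
t 42.23 p [52.7  12.53  5.4 ] z [ 0.001  0.001 -1.   ] toolY yaw -93.76 F [0.7 0.6 0.2] w 0.449 gf 0.0
540 671 [117.3 123.4 129.3]
560 718 [116.2 122.  127.9]
580 768 [114.5 120.6 126.4]
600 414 [113.7 119.4 125.2]
```

Request:
{"op": "jog_arm", "data": {"rows": [[[0, -0.1, -2], [0, 0, 0], 0.45], [[0, -0.1, -4], [0, 0, 0], 0.45], [[0, -0.1, -4.65], [0, 0, 0], 0.45], [[0, -0.1, -4.65], [0, 0, 0], 0.45], [[0, -0.1, -4.65], [0, 0, 0], 0.45], [[0, -0.1, -4.65], [0, 0, 0], 0.05], [[0, -0.1, -4.65], [0, 0, 0], 0.05], [[0, -0.1, -4.65], [0, 0, 0], 0.05]], "newtons": 50}}

```text
clock: 43.28
position: [0.5266, 0.1234, 0.0064]
ee_rot: [-3.14, 0.105, -0.0]
force: [0.7, 0.7, -0.5]
width: 0.174
gripper_force: 0.0
```

Request:
{"op": "jog_arm", "data": {"rows": [[[0, 0, 0], [0, 0, 0], 0.05], [[0, 0, 0], [0, 0, 0], 0.05], [[0, 0, 1], [0, 0, 0], 0.05], [[0, 0, 3], [0, 0, 0], 0.05], [[0, 0, 6], [0, 0, 0], 0.05], [[0, 0, 10], [0, 0, 0], 0.05], [[0, 0, 10], [0, 0, 0], 0.05]]}}

```text
clock: 44.15
position: [0.5283, 0.1241, 0.1095]
ee_rot: [-3.138, 0.105, -0.008]
force: [-0.1, -0.1, -2.9]
width: 0.125
gripper_force: 50.0
```

```bash
python3 - <<'E'
from h import *
s,R=state()
d=cam('wrist');W=xyz(d);held(W,(523.4,70.2),-3.9,105,140);
d=cam('top');W=xyz(d);tray(W,(.385,.64,.16,.33),36,52)
E
```

```text
t 44.15 p [52.83 12.41 10.95] z [ 0.005  0.001 -1.   ] toolY yaw -93.82 F [-0.1 -0.1 -2.9] w 0.125 gf 50.0
rim n 19910 slopes deg x,y [0.28 0.4 ] z 125.3
[530.4  71.9] [127.5 180.5] 85.94
tray 762 [510.9 239.2] [121.  190.7] yaw -1.06 z [44.9 49.6]
```

Request:
{"op": "jog_arm", "data": {"rows": [[[0, 4, 0], [0, 0, 1], 0.05], [[-0.5, 8, 0], [0, 0, 2], 0.05], [[-1, 12, 0], [0, 0, 2.6], 0.05], [[-1.5, 16, 0], [0, 0, 2.6], 0.05], [[-1.5, 16.7, -1], [0, 0, 2.6], 0.05], [[-1.5, 16.7, -3.5], [0, 0, 2.6], 0.05], [[-1.5, 16.7, -3.9], [0, 0, 2.6], 0.05], [[-1.5, 16.7, -3.9], [0, 0, 2.6], 0.05]]}}

```text
clock: 45.25
position: [0.5113, 0.2895, 0.0667]
ee_rot: [3.14, -0.034, -0.002]
force: [0.1, -0.2, -1.3]
width: 0.13
gripper_force: 50.0
```

Request:
{"op": "jog_arm", "data": {"rows": [[[0, 0, 0], [0, 0, 0], 0.05], [[0, 0, 0], [0, 0, 0], 0.05]]}}

```text
clock: 45.5
position: [0.512, 0.2905, 0.068]
ee_rot: [-3.141, 0.034, -0.002]
force: [0.0, 0.4, -2.5]
width: 0.126
gripper_force: 50.0
```

```bash
python3 - <<'E'
from h import *
s,R=state()
d=cam('wrist');W=xyz(d);held(W,(512,238),-1.3,70,105)
d=cam('top');W=xyz(d);held(W,(512,238),-1.3,70,105)
E
```

```text
t 45.5 p [51.2  29.05  6.8 ] z [ 0.001  0.001 -1.   ] toolY yaw -91.23 F [ 0.   0.4 -2.5] w 0.126 gf 50.0
rim n 19360 slopes deg x,y [0.18 0.46] z 83.6
[516.5 238.6] [129.3 180.1] 88.56
rim n 222 slopes deg x,y [-0.35  0.51] z 84.8
[560.1 236.4] [119.2  89.7] 89.05
```

Request:
{"op": "jog_arm", "data": {"rows": [[[0.08, 0.06, -0.6], [0, 0, 0], 0.05], [[0.08, 0.06, -1.2], [0, 0, 0], 0.05], [[0.08, 0.06, -1.7], [0, 0, 0], 0.05], [[0.08, 0.06, -1.85], [0, 0, 0], 0.05], [[0.08, 0.06, -1.85], [0, 0, 0], 0.05], [[0.08, 0.06, -1.85], [0, 0, 0], 0.05]]}}

```text
clock: 46.35
position: [0.5122, 0.2909, 0.0503]
ee_rot: [3.141, -0.033, 0.001]
force: [-7.6, -5.6, 20.5]
width: 0.124
gripper_force: 50.0
```

Request:
{"op": "jog_arm", "data": {"rows": [[[0, 0, 0], [0, 0, 0], 0.3], [[0, 0, 0], [0, 0, 0], 0.3], [[0, 0, 0], [0, 0, 0], 0.3], [[0, 0, 3], [0, 0, 0], 0.4], [[0, 0, 8], [0, 0, 0], 0.45], [[-3, -5, 13], [0, 0, 0], 0.45], [[-6, -10, 17], [0, 0, 0], 0.45], [[-8, -15, 22], [0, 0, 0], 0.45]]}}

```text
clock: 47.35
position: [0.4409, 0.1618, 0.2472]
ee_rot: [3.14, -0.033, -0.003]
force: [0.2, -1.0, 0.7]
width: 0.452
gripper_force: 0.0
```

Request:
{"op": "jog_arm", "data": {"rows": [[[0, -1, 2], [0, 0, 0], 0.45], [[0, -1, 4], [0, 0, 0], 0.45], [[0, -1, 4], [0, 0, 0], 0.45]]}}

```text
clock: 47.72
position: [0.443, 0.1535, 0.2878]
ee_rot: [-3.141, 0.035, -0.003]
force: [0.4, 0.1, 0.3]
width: 0.449
gripper_force: 0.0
```

```bash
python3 - <<'E'
from h import *
s,R=state()
d=cam('wrist');W=xyz(d);save(d['img'],'w17.png')
tray(W,(.385,.64,.16,.33),58,75)
d=cam('top');W=xyz(d);tray(W,(.385,.64,.16,.33),56,78)
E
```

```text
t 47.73 p [44.3  15.35 28.78] z [ 0.002  0.    -1.   ] toolY yaw -91.26 F [0.4 0.1 0.3] w 0.449 gf 0.0
tray 6820 [511.7 236.4] [119.7 190.5] yaw -1.21 z [66.4 67.8]
tray 53 [510.4 237.8] [120.  188.4] yaw -0.65 z [66.6 71.9]
```

The trays are stacked. Now I return to the knob to shut the hatch.

Request:
{"op": "jog_arm", "data": {"rows": [[[0, -3, 5], [0, 0, 1], 0.45], [[2, -7, 9], [0, 0, 2], 0.45], [[4, -12, 11], [0, 0, 3], 0.45], [[8, -16, 11], [0, 0, 4], 0.45], [[11, -21, 11], [0, 0, 4.7], 0.45], [[15, -26, 11], [0, 0, 4.7], 0.45], [[18, -31, 11], [0, 0, 4.7], 0.45], [[22, -35, 11], [0, 0, 4.7], 0.45]]}}

```text
clock: 48.82
position: [0.663, -0.1988, 0.3952]
ee_rot: [3.14, 0.093, -0.004]
force: [1.1, 0.9, 0.2]
width: 0.448
gripper_force: 0.0
```

Request:
{"op": "jog_arm", "data": {"rows": [[[2.5, -5, 0], [0, 0, 0], 0.45], [[2.5, -6.4, 0], [0, 0, 0], 0.45], [[2.5, -6.4, 0], [0, 0, 0], 0.45], [[2.5, -6.4, 0], [0, 0, 0], 0.45]]}}

```text
clock: 49.32
position: [0.6875, -0.2582, 0.3971]
ee_rot: [-3.139, -0.099, -0.0]
force: [0.7, 0.2, 0.2]
width: 0.45
gripper_force: 0.0
```

```bash
python3 - <<'E'
from h import *
s,R=state()
d=cam('wrist');W=xyz(d);save(d['img'],'w18.png')
C=chest(W);m=(C[...,2]>225)&(C[...,2]<285)&(C[...,0]>114)&(C[...,0]<160)&(abs(C[...,1]+40)<30)
Q=W[m]*1000;print(len(Q),Q.min(0),Q.max(0),np.median(Q,0)) if m.any() else print('none')
E
```

```text
t 49.33 p [ 68.75 -25.82  39.71] z [ 0.     0.001 -1.   ] toolY yaw -86.39 F [0.7 0.2 0.2] w 0.45 gf 0.0
1603 [ 653.963293   -291.81102493  243.31474071] [ 690.43253966 -232.05367073  284.10683467] [ 668.76194039 -261.65209047  266.17528484]
```

Request:
{"op": "jog_arm", "data": {"rows": [[[0.08, -0.3, -4], [0, 0, -0.2], 0.45], [[0.08, -0.3, -9], [0, 0, -0.2], 0.45], [[0.08, -0.3, -13], [0, 0, -0.2], 0.45], [[0.08, -0.3, -15.6], [0, 0, -0.2], 0.45], [[0.08, -0.3, -15.6], [0, 0, -0.2], 0.45], [[0.08, -0.3, -15.6], [0, 0, -0.2], 0.1], [[0.08, -0.3, -15.6], [0, 0, -0.2], 0.1], [[0.08, -0.3, -15.6], [0, 0, -0.2], 0.1]], "newtons": 25}}

```text
clock: 50.38
position: [0.6891, -0.2606, 0.2431]
ee_rot: [-3.138, -0.093, -0.003]
force: [-2.3, 4.9, 2.0]
width: 0.314
gripper_force: 25.0
```

Request:
{"op": "jog_arm", "data": {"rows": [[[0, 0, 0], [0, 0, 0], 0.1], [[0, 0, 0], [0, 0, 0], 0.1]]}}

```text
clock: 50.62
position: [0.6891, -0.2606, 0.2431]
ee_rot: [-3.138, -0.094, -0.003]
force: [-2.8, 5.5, 1.2]
width: 0.314
gripper_force: 25.0
```

Request:
{"op": "jog_arm", "data": {"rows": [[[-2.49, -0.14, 0.3], [0, 0, 0], 0.1], [[-4.4, -0.26, 0.32], [0, 0, 0], 0.1], [[-6.3, -0.37, 0.15], [0, 0, 0], 0.1], [[-8.18, -0.48, -0.22], [0, 0, 0], 0.1], [[-10.01, -0.59, -0.76], [0, 0, 0], 0.1], [[-11.78, -0.7, -1.49], [0, 0, 0], 0.1], [[-13.47, -0.8, -2.39], [0, 0, 0], 0.1], [[-15.06, -0.89, -3.46], [0, 0, 0], 0.1]]}}

```text
clock: 51.62
position: [0.5391, -0.2699, 0.2085]
ee_rot: [-3.139, -0.094, -0.007]
force: [3.0, 4.9, -1.3]
width: 0.317
gripper_force: 25.0
```

Request:
{"op": "jog_arm", "data": {"rows": [[[-1.47, -0.09, -1.22], [0, 0, 0], 0.1], [[-2.82, -0.17, -2.58], [0, 0, 0], 0.1], [[-4.02, -0.24, -4.07], [0, 0, 0], 0.1], [[-5.07, -0.3, -5.67], [0, 0, 0], 0.1], [[-5.96, -0.36, -7.37], [0, 0, 0], 0.1], [[-6.67, -0.4, -9.15], [0, 0, 0], 0.1], [[-7.2, -0.43, -10.99], [0, 0, 0], 0.1], [[-7.2, -0.43, -10.99], [0, 0, 0], 0.1]]}}

```text
clock: 52.62
position: [0.4668, -0.2744, 0.0965]
ee_rot: [-3.139, -0.093, -0.002]
force: [2.4, 6.2, -5.0]
width: 0.319
gripper_force: 25.0
```

Request:
{"op": "jog_arm", "data": {"rows": [[[-0.2, -0.01, -0.9], [0, 0, 0], 0.1], [[-0.34, -0.02, -1.8], [0, 0, 0], 0.1], [[-0.34, -0.02, -2.2], [0, 0, 0], 0.1], [[-0.34, -0.02, -2.4], [0, 0, 0], 0.1], [[-0.34, -0.02, -2.4], [0, 0, 0], 0.1]]}}

```text
clock: 53.25
position: [0.4653, -0.2746, 0.0765]
ee_rot: [3.14, 0.094, 0.008]
force: [-4.8, 12.5, 29.2]
width: 0.319
gripper_force: 25.0
```

```bash
python3 - <<'E'
from h import *
s,R=state()
for n in('scene','top'):
    d=cam(n);C=chest(xyz(d));
    for x in(-95,-60,-20,20,60,95):
        m=(abs(C[...,0]-x)<8)&(abs(C[...,1]-30)<20)&(C[...,2]<200);print(x,np.median(C[m][:,2]).round(1) if m.any() else None,end=' ')
    print()
E
```

```text
t 53.25 p [ 46.53 -27.46   7.65] z [ 0.005 -0.    -1.   ] toolY yaw -86.58 F [-4.8 12.5 29.2] w 0.319 gf 25.0
-95 184.7 -60 174.8 -20 64.4 20 64.7 60 64.2 95 61.8 
-95 184.9 -60 185.4 -20 65.3 20 64.7 60 65.0 95 65.2
```

Request:
{"op": "jog_arm", "data": {"rows": [[[0, 0, 0.4], [0, 0, 0], 0.42], [[0, 0, 0.4], [0, 0, 0], 0.42], [[0, 0, 0.4], [0, 0, 0], 0.42], [[0, 0, 4], [0, 0, 0], 0.45], [[0, 0, 9], [0, 0, 0], 0.45], [[0, 0, 14], [0, 0, 0], 0.45], [[-1, 6, 14], [0, 0, 0], 0.45], [[-1, 10, 14], [0, 0, 0], 0.45]]}}

```text
clock: 54.35
position: [0.4519, -0.175, 0.213]
ee_rot: [3.14, 0.09, 0.001]
force: [0.5, 0.6, -0.1]
width: 0.45
gripper_force: 0.0
```

Request:
{"op": "jog_arm", "data": {"rows": [[[0, 0, 0], [0, 0, 0], 0.45], [[0, 0, 0], [0, 0, 0], 0.45]]}}

```text
clock: 54.6
position: [0.4523, -0.1775, 0.2124]
ee_rot: [3.14, 0.089, -0.0]
force: [-0.6, -0.9, -0.0]
width: 0.449
gripper_force: 0.0
```

```bash
cat >> h.py <<'E'
def ball(W,c,r=14):
    q=W*1000;Q=q[np.linalg.norm(q-c,axis=-1)<r+3]
    for _ in range(4):
        A=np.c_[2*Q,np.ones(len(Q))];x=np.linalg.lstsq(A,(Q**2).sum(1),rcond=None)[0];R=np.sqrt(x[3]+x[:3]@x[:3])
        Q=Q[abs(np.linalg.norm(Q-x[:3],axis=1)-R)<1.5]
    print('ball',len(Q),x[:3].round(1),R.round(2))
E
python3 - <<'E'
from h import *
s,R=state()
d=cam('wrist');W=xyz(d);save(d['img'],'w19.png',1.42)
C=chest(W);m=(C[...,2]>105)&(C[...,2]<140)&(C[...,0]<-50)&(C[...,0]>-115)&(C[...,1]>20)&(C[...,1]<110)
Q=W[m]*1000;print(len(Q),Q.min(0),Q.max(0));c=(Q.min(0)+Q.max(0))/2;c[2]=Q[:,2].max()-10;ball(W,c)
m=(C[...,2]>50)&(abs(C[...,0])<90)&(abs(C[...,1]-10)<40)
for x in(-20,20,60,95):
    k=(abs(C[...,0]-x)<6)&(abs(C[...,1]-10)<30)&(C[...,2]<100);print(x,np.median(C[k][:,2]).round(1) if k.any() else None,end=' ')
k=(abs(C[...,0]+100)<3)&(abs(C[...,1]-10)<20)&(C[...,2]<100);print('front',np.median(C[k][:,2]).round(1))
E
```

```text
t 54.6 p [ 45.23 -17.75  21.24] z [-0.    -0.001 -1.   ] toolY yaw -86.74 F [-0.6 -0.9 -0. ] w 0.449 gf 0.0
498 [ 442.90559557 -179.01152889  114.12721459] [ 461.57413513 -159.27176001  127.12765422]
ball 495 [ 451.7 -169.2  116.4] 9.63
-20 64.5 20 64.6 60 64.5 95 None front 64.5
```

Request:
{"op": "jog_arm", "data": {"rows": [[[0, 0.85, -4], [0, 0, 0], 0.45], [[0, 0.85, -8], [0, 0, 0], 0.45], [[0, 0.85, -11.05], [0, 0, 0], 0.45], [[0, 0.85, -11.05], [0, 0, 0], 0.45], [[0, 0.85, -11.05], [0, 0, 0], 0.1], [[0, 0.85, -11.05], [0, 0, 0], 0.1], [[0, 0.85, -11.05], [0, 0, 0], 0.1], [[0, 0.85, -11.05], [0, 0, 0], 0.1]], "newtons": 12}}

```text
clock: 55.65
position: [0.453, -0.1685, 0.1029]
ee_rot: [3.139, 0.09, 0.003]
force: [-1.2, -1.0, 6.3]
width: 0.202
gripper_force: 12.0
```

Request:
{"op": "jog_arm", "data": {"rows": [[[-0.06, 1, 0], [0, 0, 0], 0.1], [[-0.12, 2, 0], [0, 0, 0], 0.1], [[-0.19, 3.2, 0], [0, 0, 0], 0.1], [[-0.2, 3.5, 0], [0, 0, 0], 0.1], [[-0.2, 3.6, 0], [0, 0, 0], 0.1], [[-0.2, 3.6, 0], [0, 0, 0], 0.1]]}}

```text
clock: 56.4
position: [0.4511, -0.136, 0.103]
ee_rot: [3.136, 0.086, 0.003]
force: [-0.3, -13.7, 4.7]
width: 0.202
gripper_force: 12.0
```

Request:
{"op": "jog_arm", "data": {"rows": [[[0, -0.2, 0], [0, 0, 0], 0.1], [[-0.5, -0.23, -0.12], [0, 0, 0], 0.1], [[-1.15, -0.27, -0.37], [0, 0, 0], 0.1], [[-2.08, -0.32, -1.03], [0, 0, 0], 0.1], [[-2.76, -0.36, -1.94], [0, 0, 0], 0.1], [[-3.06, -0.38, -2.64], [0, 0, 0], 0.1], [[-3.08, -0.38, -2.85], [0, 0, 0], 0.1], [[-3.08, -0.38, -2.85], [0, 0, 0], 0.1]]}}

```text
clock: 57.4
position: [0.4193, -0.1383, 0.0738]
ee_rot: [3.138, 0.087, 0.0]
force: [-2.4, -9.4, 3.7]
width: 0.201
gripper_force: 12.0
```

Request:
{"op": "jog_arm", "data": {"rows": [[[0, 0, 0], [0, 0, 0], 0.4], [[0, 0, 0], [0, 0, 0], 0.4], [[0, 0, 0], [0, 0, 0], 0.4], [[0, 0, 3], [0, 0, 0], 0.45], [[0, 0, 7], [0, 0, 0], 0.45], [[0, 0, 7], [0, 0, 0], 0.45]]}}

```text
clock: 58.15
position: [0.4214, -0.136, 0.1459]
ee_rot: [3.139, 0.091, 0.008]
force: [0.2, 0.1, -0.6]
width: 0.452
gripper_force: 0.0
```

```bash
python3 - <<'E'
from h import *
s,R=state()
d=cam('wrist');W=xyz(d);save(d['img'],'w20.png',1.42);ball(W,np.array([420.7,-139.,89.4]))
E
```

```text
t 58.15 p [ 42.14 -13.6   14.59] z [ 0.005 -0.001 -1.   ] toolY yaw -86.69 F [ 0.2  0.1 -0.6] w 0.452 gf 0.0
ball 572 [ 420.2 -139.1   89.3] 10.29
```

View pics/w20.png

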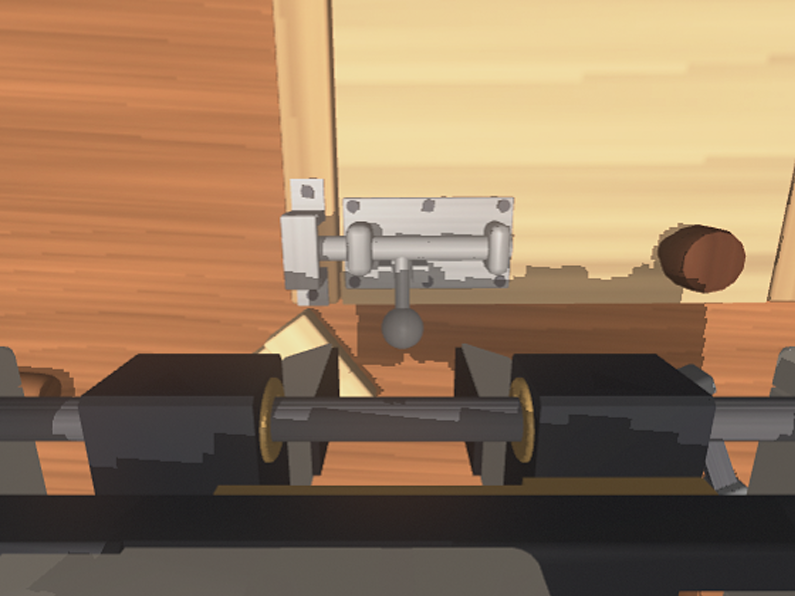

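The ball is back at (402,328), which is its starting pose: the bolt is home and the handle lies in the notch. I retreat and make a final check.

Request:
{"op": "jog_arm", "data": {"rows": [[[-2, -3, 6], [0, 0, 0], 0.5], [[-5, -9, 12], [0, 0, 0], 0.5], [[-9, -14, 15], [0, 0, 0], 0.5], [[-13, -19, 17], [0, 0, 0], 0.5], [[-16, -24, 19], [0, 0, 0], 0.5], [[-16, -28, 20], [0, 0, 0], 0.5], [[-16, -28, 20], [0, 0, 0], 0.5], [[-16, -28, 20], [0, 0, 0], 0.5]]}}

```text
clock: 59.2
position: [0.2592, -0.4162, 0.3423]
ee_rot: [-3.139, -0.088, 0.002]
force: [0.4, 1.3, 0.4]
width: 0.504
gripper_force: 0.0
```

```bash
python3 - <<'E'
from h import *
s,R=state()
d=cam('top');W=xyz(d);save(d['img'],'t21.png',1.42);tray(W,(.385,.64,.16,.33),56,78);tray(W,(.385,.64,.16,.33),5,50)
E
```

```text
t 59.2 p [ 25.92 -41.62  34.23] z [-0.001  0.002 -1.   ] toolY yaw -86.8 F [0.4 1.3 0.4] w 0.504 gf 0.0
tray 1179 [510.4 238.4] [120.9 191.4] yaw -1.39 z [66.6 71.6]
tray 1401 [512.7 244.9] [169.5 254.4] yaw -0.1 z [47.  49.8]
```

View pics/t21.png

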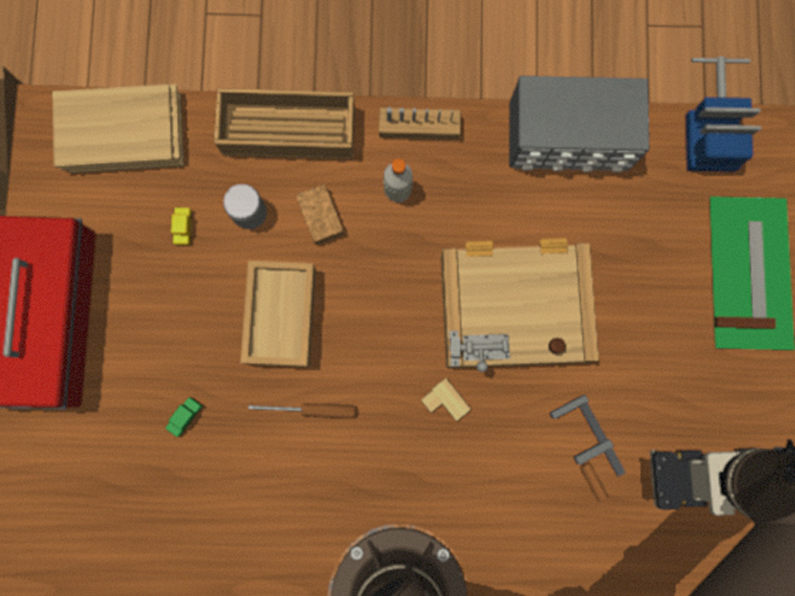

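The stack is square at (279,313), the chest is shut and bolted, and the bystanders have not moved.

```bash
python3 -c "
from cell import arm
print(arm.sign_off())"
```

```text
the job is handed in; nothing more can be done
None
```

The job is handed in at about 59 s: the three car bodies from the trays lie flat in their own chest compartments, the two emptied trays are stacked on the empty one within about 1 mm, and the hatch is shut with the bolt home and its handle in the notch.

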